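# Find the high spot of a shaker's balance disc with a dial gauge

### The arm

A 7-joint arm with a two-finger parallel gripper is mounted at the origin on the work surface. World frame = base frame: x ahead of the robot, y to its left, z up, the work surface at z = 0. Lengths are in m, angles in rad, forces in N, time in s.
With the tool pointing down it reaches from about 0.425 to 0.975 m from the base axis. Payload 16.7 kg.
Tool frame: the origin (TCP) lies at the very end of the fingers, on their centre line; the grasp point (between the pads) lies 19 mm behind it; z points along the fingers, y is the direction in which the jaws open and shut (so a half turn about z gives the same grasp; the last joint's range is limited). The gripper opens to 85 mm and grips with 20 to 120 N. Pads are 22 mm wide; open, the fingers measure 114 mm over their backs; the gripper's body (76 mm by 85 mm) begins 54 mm behind the grasp point. The pads swing forward as they close: fully open they stand 13 mm farther back than shut.
Start: joints at [1.115, 0.426, 0.074, 1.606, -0.034, 1.111, -0.067], TCP at [0.204, -0.643, 0.208] pointing down, gripper open.
Joint ranges: [-2.85, 2.85], [-0.5, 2.14], [-1.23, 1.37], [0.21, 2.46], [-1.02, 4.16], [0.16, 2.05], [-2.73, 2.73]. Speed limits (rad/s): [1.89, 1.89, 2.39, 2.39, 3.01, 3.01, 3.01].

### API

Orientations are given as a unit quaternion [x, y, z, w].
In Python, from rig import readout, capture, job gives the robot as it stands.
- The arm moves only by the shell command python3 -m inch 'ROWS' [FORCE]. ROWS is text: rows parted by semicolons, each of 7 numbers parted by spaces: the shift along the tool's x, y, z in m, then the turn, a rotation vector about the tool's x, y, z in degrees, then the gripper command: -1 is fully open, 1 is shut, values between are in proportion. A call has 1 to 12 rows; each row is the pose to reach, as a shift and turn from the pose commanded when the call began, along the tool's axes at that moment; what a row does not reach only later rows make up. A row lasts 1/8 s, in which the tool goes at most 62.5 mm and 10.7 degrees, less where a joint would pass 70% of its speed; a pose out of reach is approached as far as the arm can. A call with a gripper value outside its range is refused whole. The fingers move at their own pace and stop on an object; FORCE is the grip in N (left out, the last holds). Time passes only in rows, so rows that repeat a pose let the fingers close. It gives the time, the measured TCP pose, the force and the opening at its end, in the units of the state.
- readout.read_state(): the state, without advancing time (a new reading comes with each control period).
- capture(name): name is "scene" or "top"; returns a dict with "img" (420x560x3 uint8, red, green, blue), "mtx" (3x3 intrinsics, pixels), "k1" (the pictures are not rectified: a ray, as slopes to the right and down, at radius r is drawn at 1 + k1 r^2 times it, then the intrinsics apply), "cam_to_world" (4x4, takes a point from camera to world coordinates). Camera axes: x right, y up, looking along -z (the intrinsics and any distortion apply to the point x, -y, -z); pixel columns grow to the right and rows downward; lengths in m; the calibration is good to about 2 mm. A picture is of the moment at which its call begins. There is no depth.
- job.hand_in(): hands the job in, once; it reports no verdict.
The state is a dict: "time": time; "qpos": joint angles; "joint_vel": joint speeds; "joint_efforts": joint torques, N m; "ee_pos": TCP position; "tcp_rot": TCP orientation; "ft_force": force on the tool from outside, world axes, zero at the start; "ft_torque": the same for the moment, N m; "opening": finger opening in m.
Only numpy, scipy, OpenCV 4.12 (cv2) and the standard library are available. Lean on these libraries where they do the work, as an engineer would, in place of code of your own. Each camera call takes 0.05 s, during which the arm holds its last target.

### The job

The shaker's platform is off, and the high spot of its eccentric balance disc has to be found and left facing the dial gauge. Take the gauge stand by its column and slide it along the deck until the plunger points straight at the drive shaft and is pressed by the disc's rim to about the middle of its travel, and let go. Then turn the drive slowly by its crank pin through a full turn with the plunger riding on the rim, bring the high spot back under the plunger and leave it there; never jam the plunger, knock the stand or press on the gauge, and leave everything else where it is.

Things in the scene. Friction and masses are not known exactly. Their poses are not given: they have to be found in the camera images.
- column (a point): grip point on the axis of the gauge stand's 18 x 18 mm square steel column, 85 mm above the deck. Column bare from 45 to 118 mm above the deck, sides along x and y here, 35 mm behind the middle of the flat base plate (100 x 60 x 16 mm). +x: level, the way the plunger points; z up. The loose stand, 0.95 kg, stands on the shaker's flat deck (100 mm above the bench); sliding drag 5 to 7 N.
- tip (a point): centre of the 6 mm steel ball on the end of the gauge's plunger, 32 mm above the deck; plunger fully out, it is 124 mm ahead (+x) of the column's axis. The plunger gives straight back (-x), 20 mm at most, against a light spring: 0.8 N at first, 2 N at the end, then a hard stop.
- needle (a joint): dial reading: needle angle, 0 with the plunger fully out, 0.3 rad more for each mm it is pushed in (6 rad at the full 20 mm), clockwise from above; a higher rim reads more. White face up, 70 mm across, in front of the column, top 46 mm above the deck, one mark per mm; at half travel (3 rad) the needle points square to the plunger, to the left looking along it to the tip.
- plunger: the gauge's sprung plunger, a 5 mm steel rod with the ball tip. Its origin, fixed to it, lies 89 mm behind the ball and 32 mm below it.
- gauge: the dial gauge clamped on the stand, with plunger and needle; it moves with the stand. Origin: under the middle of the stand's base plate, at deck height, 35 mm ahead of the column's axis; +x the plunger's direction.
- crank: crank on the shaker's upright drive shaft, fixed to the steel balance disc below it. Origin on the shaft axis at deck height; +x to the crank pin. Disc: 120 mm across, rim 18 to 42 mm above the deck, round but 3.5 mm off centre, so its rim is 56.5 to 63.5 mm from the shaft; where the high spot is relative to the pin is unknown. Turns endlessly both ways, drag 0.09 N m, stays where left.
- pin (a point): centre of the freely turning brass sleeve on the crank pin, by which the drive is turned: upright, 20 mm across, from 54 to 94 mm above the deck (this point at 74 mm), axis 25 mm from the shaft's axis. Under it, up to 55 mm above the deck, are crank arm and disc; beside it nothing is higher than that.
- screwdriver: loose screwdriver, 160 mm, lying on the shaker's deck on the side away from the gauge stand; origin on its underside. Leave it alone.
- dish: loose round steel dish of screws, 80 mm across, 16 mm high, on the same side of the deck; origin at its underside. Leave it alone.
- tip_box: open box of pipette tips, 82 x 120 x 61 mm, on the bench; origin under its middle. Leave it alone.
- trough: empty reagent trough, 60 x 105 x 42 mm, on the bench; origin under its middle. Leave it alone.
- reagent: white capped bottle, 60 mm across, 130 mm high, on the bench; origin under its middle. Leave it alone.
- pipette: hand pipette, 275 mm long, lying on the bench; origin under its middle. Leave it alone.
- hexkey: bent steel hex key, 110 mm long, lying on the bench; origin under its middle. Leave it alone.

How it is judged:
By the outcome, as a careful person would: the job done as asked, in the order asked, and still so for the second after the job is handed in, with the robot touching nothing.
It also fails if it takes over 70 s, if anything falls off the work surface, if the arm or the gripper's body presses on something with over 40 N, if the wrist force passes 120 N, or if a joint passes its speed limit or range.

## Working session

There is one attempt and no reset: what is moved stays moved. The work goes in short steps, Python scripts to look and compute and a shell command to move; the robot and the scene stay as the last step left them, time stands still between calls to the robot, and variables do not carry over. Pictures are saved under pics/ and viewed, and the job is handed in when it is done.

```bash
ls; mkdir -p pics; python3 - <<'E'
from rig import readout, capture
import cv2
s=readout.read_state()
for k,v in s.items(): print(k,v)
for n in("scene","top"):
    c=capture(n); cv2.imwrite(f"pics/{n}0.png",c["img"][:,:,::-1]); print(n,c["mtx"],c["k1"],c["cam_to_world"])
E
```

```text
pics
time 0.0
qpos [ 1.11450902  0.42674126  0.07387148  1.60661678 -0.03411805  1.11076094
 -0.06709838]
joint_vel [-0.00095516  0.00219957 -0.00112474  0.00022333 -0.00014555 -0.00052141
  0.00017346]
joint_efforts [-4.69706151e-05 -9.49831939e+01  3.76116335e+00 -4.63537824e+01
  1.92276423e-02  9.78668308e-03  4.80092979e-07]
ee_pos [ 0.20368181 -0.64308501  0.20710072]
tcp_rot [ 9.88262409e-01  1.52764557e-01 -1.39510690e-04 -6.17513986e-04]
ft_force [-0.73063812 -0.56302492  1.00176476]
ft_torque [-0.01739659  0.00601292 -0.00431493]
opening 0.08537264979415478
scene [[379.5447152    0.         277.90852514]
 [  0.         379.5447152  211.43211546]
 [  0.           0.           1.        ]] -0.0797281053814506 [[ 0.46486056 -0.58921332  0.66085727  1.30374028]
 [ 0.88511459  0.2908568  -0.36328292 -0.45482631]
 [ 0.0218363   0.75381031  0.65672916  0.91936648]
 [ 0.          0.          0.          1.        ]]
top [[397.66946465   0.         273.73564624]
 [  0.         397.66946465 214.16986879]
 [  0.           0.           1.        ]] -0.10531418393080326 [[-0.0047638   0.98617658 -0.1656293   0.2888726 ]
 [-0.9999111  -0.00263486  0.01307103  0.02338957]
 [ 0.01245393  0.16567685  0.98610146  1.3558164 ]
 [ 0.          0.          0.          1.        ]]
```

View pics/scene0.png

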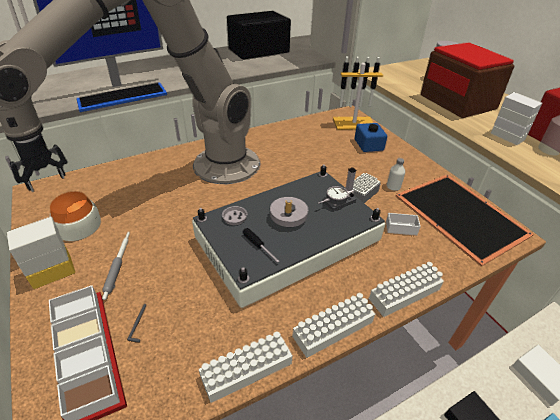

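View pics/top0.png

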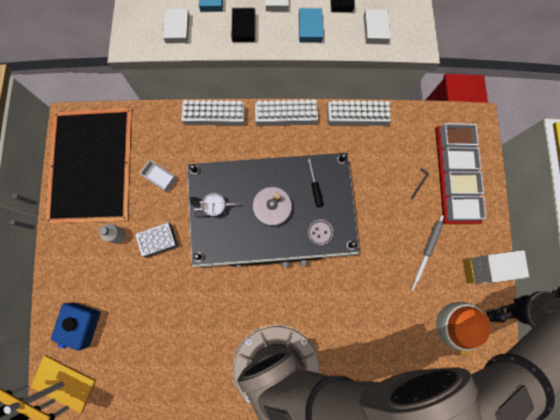

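The scene shows the deck, with the gauge stand at about (213,205) in the top view and its plunger pointing right (world −y). The disc is at about (272,206), with the brass pin near (276,200). Next I'll zoom in.

```bash
python3 - <<'E'
import cv2
a=cv2.imread("pics/top0.png")[150:270,180:365]; cv2.imwrite("pics/topz.png",cv2.resize(a,None,fx=4.3,fy=4.3,interpolation=cv2.INTER_CUBIC))
a=cv2.imread("pics/scene0.png")[155:265,260:400]; cv2.imwrite("pics/scz.png",cv2.resize(a,None,fx=5,fy=5,interpolation=cv2.INTER_CUBIC))
E
```

```text
(no output)
```

View pics/topz.png

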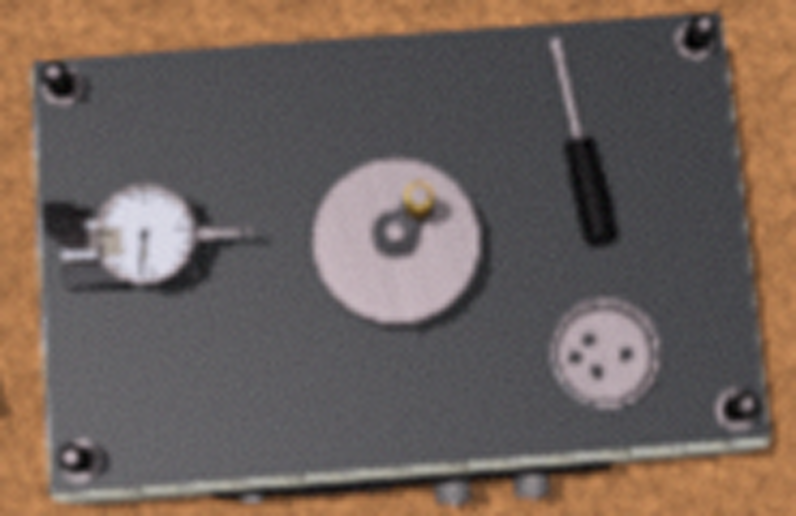

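View pics/scz.png

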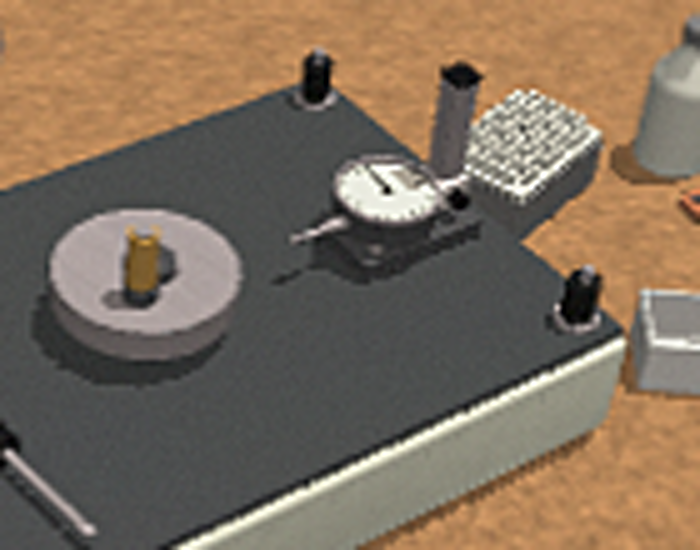

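```bash
cat > h.py <<'E'
import numpy as np, cv2
from rig import readout, capture
def rays(c,px):
    px=np.atleast_2d(np.asarray(px,float)); K=c["mtx"]
    u=cv2.undistortPoints(px[:,None],K,np.array([c["k1"],0,0,0,0.]))[:,0]
    T=c["cam_to_world"]; d=np.c_[u[:,0],-u[:,1],-np.ones(len(u))]@T[:3,:3].T
    return T[:3,3],d
def onz(c,px,z):
    o,d=rays(c,px); return (o+d*((z-o[2])/d[:,2])[:,None])[:,:2]
def proj(c,P):
    T=c["cam_to_world"]; p=(np.atleast_2d(P)-T[:3,3])@T[:3,:3]; p=p*[1,-1,-1]
    r,_=cv2.projectPoints(p[:,None],np.zeros(3),np.zeros(3),c["mtx"],np.array([c["k1"],0,0,0,0.])); return r[:,0]
def tri(c1,p1,c2,p2):
    o1,d1=rays(c1,p1);o2,d2=rays(c2,p2);d1=d1[0];d2=d2[0]
    s=np.linalg.lstsq(np.c_[d1,-d2],o2-o1,rcond=None)[0]
    a=o1+d1*s[0];b=o2+d2*s[1]; return (a+b)/2,np.linalg.norm(a-b)
def circ(P):
    A=np.c_[2*P,np.ones(len(P))]; s=np.linalg.lstsq(A,(P**2).sum(1),rcond=None)[0]
    return s[:2],np.sqrt(s[2]+s[:2]@s[:2])
def blob(c,mask,near):
    n,l,st,ce=cv2.connectedComponentsWithStats(mask.astype(np.uint8)); 
    k=min(range(1,n),key=lambda i:np.hypot(*(ce[i]-near))-0.01*st[i][4]); return l==k,ce[k],st[k]
E
python3 - <<'E'
from h import *
t=capture("top"); s=capture("scene")
im=t["img"].astype(int)
# disc
g=im.min(2)
def contour(m):
    m=m.astype(np.uint8); cs,_=cv2.findContours(m,cv2.RETR_EXTERNAL,cv2.CHAIN_APPROX_NONE); return max(cs,key=cv2.contourArea)[:,0]
sub=np.zeros(g.shape,bool); sub[180:235,245:300]=1
C=contour((g>110)&sub); P=onz(t,C,.142); print("disc px",C.min(0),C.max(0)); print("disc",circ(P))
sub[:]=0; sub[185:222,198:229]=1
C=contour((g>165)&sub); print("face px",C.min(0),C.max(0)); print("face",circ(onz(t,C,.146)))
hsv=cv2.cvtColor(t["img"],cv2.COLOR_RGB2HSV); sub[:]=0; sub[185:210,262:290]=1
m=(hsv[...,1]>90)&(hsv[...,0]>12)&(hsv[...,0]<35)&sub; ys,xs=np.nonzero(m); print("brass",list(zip(xs,ys)))
def z(x,y): return (180+(x+.5)/4.3-.5,150+(y+.5)/4.3-.5)
def zs(x,y): return (260+(x+.5)/5-.5,155+(y+.5)/5-.5)
print("tip",onz(t,z(244,236),.132),"scene",onz(s,zs(294,239),.132),tri(t,z(244,236),s,zs(294,239)))
print("pin top",onz(t,z(420,196),.194),"scene",onz(s,zs(143,232),.194),tri(t,z(420,196),s,zs(143,232)))
print("hub",onz(t,z(396,232),.155))
print("coltop tri",tri(t,z(62,218),s,zs(461,74)))
print("face scene",onz(s,zs(390,187),.146))
print("deck corners",onz(t,[z(38,65),z(718,15),z(768,437),z(55,497)],.1))
print(im[190:222,196:246].min(2)[12:24])
E
```

```text
disc px [253 187] [290 224]
disc (array([0.52054638, 0.01412555]), np.float64(0.059106353211129684))
face px [204 194] [223 214]
face (array([0.52434475, 0.19276596]), np.float64(0.029958207635507408))
brass [(np.int64(274), np.int64(196)), (np.int64(275), np.int64(196)), (np.int64(280), np.int64(196)), (np.int64(274), np.int64(197)), (np.int64(275), np.int64(197)), (np.int64(279), np.int64(197)), (np.int64(280), np.int64(197)), (np.int64(274), np.int64(198)), (np.int64(275), np.int64(198)), (np.int64(276), np.int64(198)), (np.int64(277), np.int64(198)), (np.int64(278), np.int64(198)), (np.int64(279), np.int64(198)), (np.int64(275), np.int64(199)), (np.int64(276), np.int64(199)), (np.int64(277), np.int64(199)), (np.int64(278), np.int64(199)), (np.int64(279), np.int64(199)), (np.int64(277), np.int64(200)), (np.int64(278), np.int64(200))]
tip [[0.52546268 0.1241282 ]] scene [[0.53021739 0.12010812]] (array([0.52601929, 0.12396517, 0.1275323 ]), np.float64(0.0012097485009413486))
pin top [[ 0.54146561 -0.00290692]] scene [[ 0.54523139 -0.0035879 ]] (array([ 0.54229313, -0.00247778,  0.1
[... 2110 characters left out ...]
 37  41  52  73  85
   89  93  90  90  85  88  87  87  88  88  91  89  84  86]
 [ 80  77  69  65  71  65  75  95 144 167 181 187 201 209 216 204 172 178
  200 209 212 214 215 211 193 160 118  68  45  39  35  36  44  62  82  88
   92  89  84  88  87  89  87  90  86  86  91  88  83  88]
 [ 79  77  78  78  81  73  78  86 110 134 158 171 195 208 210 206 173 180
  195 197 206 216 213 201 173 121  68  41  45  46  38  41  45  72  86  89
   89  88  90  87  88  88  89  90  91  89  87  89  87  86]
 [ 83  83  87  84  83  81  82  85  88 107 123 159 186 195 202 199 177 183
  191 186 195 202 186 162 121  69  41  36  45  50  44  35  47  75  89  92
   87  89  89  85  89  90  91  86  87  88  89  88  86  83]]
```

```bash
cat >> h.py <<'E'
from scipy.spatial.transform import Rotation as R
def goto(x,y,z,yaw):
    """yaw: world azimuth (deg) of tool x, tool z down. prints shift and turn in tool axes"""
    s=readout.read_state(); r=R.from_quat(s["tcp_rot"]); a=np.radians(yaw)
    M=np.c_[[np.cos(a),np.sin(a),0],[np.sin(a),-np.cos(a),0],[0,0,-1]]
    print("shift",np.round(r.inv().apply(np.array([x,y,z])-s["ee_pos"]),4),"turn",np.round(np.degrees((r.inv()*R.from_matrix(M)).as_rotvec()),2))
def st():
    s=readout.read_state(); r=R.from_quat(s["tcp_rot"]).as_matrix()
    print("t",round(s["time"],2),"p",np.round(s["ee_pos"],4),"yaw",round(np.degrees(np.arctan2(r[1,0],r[0,0])),2),"zax",np.round(r[:,2],3),"f",np.round(s["ft_force"],1),"op",round(s["opening"],4),"q",np.round(s["qpos"],2))
    return s
def crop(c,x0,y0,x1,y1,f,name):
    cv2.imwrite("pics/"+name,cv2.resize(c["img"][y0:y1,x0:x1,::-1],None,fx=f,fy=f,interpolation=cv2.INTER_CUBIC))
E
python3 - <<'E'
from h import *
t=capture("top"); s=capture("scene")
crop(t,185,180,300,235,6.9,"t1.png"); crop(s,310,155,370,215,10,"s1.png")
g=t["img"].astype(float).min(2)
for c in range(226,236):
    w=np.clip(g[200:207,c]-95,0,None); print(c,round((w*np.arange(200,207)).sum()/w.sum(),2),g[200:207,c])
goto(.52,-.2,.38,90);goto(.52,-.2,.38,-90)
E
```

```text
226 203.79 [ 38.  45.  71. 118. 137. 103.  54.]
227 203.85 [ 45.  42.  75. 135. 157. 116.  51.]
228 203.81 [ 64.  53.  81. 137. 163. 113.  55.]
229 203.71 [ 83.  76.  85. 132. 153. 102.  52.]
230 203.62 [ 84.  85.  95. 123. 140.  85.  41.]
231 203.58 [ 88.  88.  94. 125. 137.  85.  44.]
232 203.63 [ 87.  87.  93. 121. 139.  84.  47.]
233 203.58 [ 83.  86.  94. 122. 132.  82.  51.]
234 203.56 [ 90.  90.  95. 120. 127.  85.  61.]
235 203.62 [ 86.  83.  91. 108. 116.  82.  63.]
shift [ 0.4353 -0.3272 -0.1723] turn [-2.000e-02 -2.000e-02 -7.243e+01]
shift [ 0.4353 -0.3272 -0.1723] turn [-2.0000e-02  2.0000e-02  1.0757e+02]
```

View pics/t1.png

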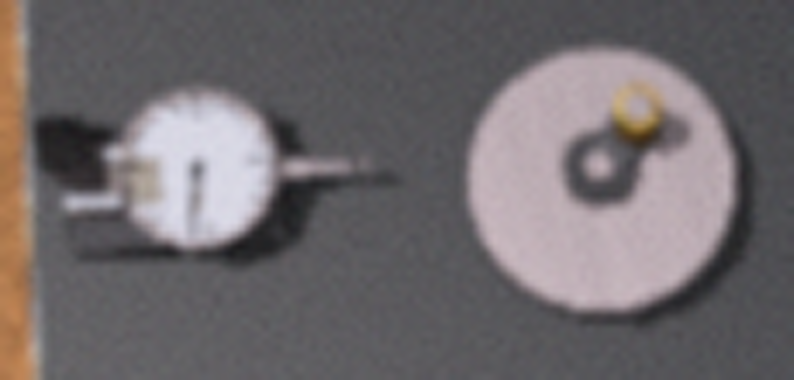

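View pics/s1.png

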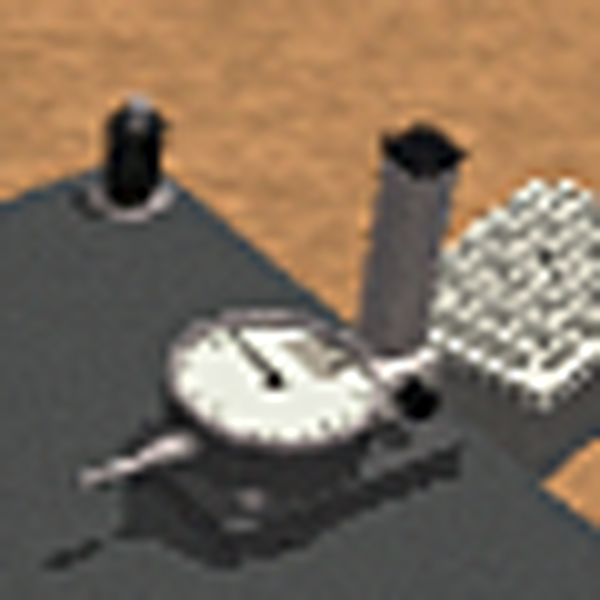

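```bash
python3 - <<'E'
from h import *
t=capture("top"); s=capture("scene")
zt=lambda x,y:(185+(x+.5)/6.9-.5,180+(y+.5)/6.9-.5)
zs=lambda x,y:(310+(x+.5)/10-.5,155+(y+.5)/10-.5)
print("line",onz(t,[(227.5,203.75),(231,203.6),(235,203.58)],.132))
print("tip s",onz(s,zs(90,479),.132), onz(t,zt(363,163),.132))
print("face",onz(t,zt(197,168),.146),onz(s,zs(275,380),.146))
print("col", tri(t,zt(75,143),s,zs(425,150)), onz(t,zt(75,143),.22),onz(s,zs(425,150),.22))
print("hub",[onz(t,zt(602,168),z) for z in(.155,.145)])
print("pin",onz(t,zt(638,107),.194))
E
python3 -m inch '0 0 -0.1 0 0 0 -1; 0 0 -0.17 0 0 0 -1;0.05 -0.03 -0.17 0 0 0 -1;0.05 -0.03 -0.17 0 0 0 -1'
python3 -c "
from h import *;st()"
```

```text
line [[0.52793775 0.15195788]
 [0.52838415 0.14097887]
 [0.5284114  0.128429  ]]
tip s [[0.53065138 0.12041271]] [[0.52961921 0.1216007 ]]
face [[0.52480333 0.19513955]] [[0.52798118 0.19327083]]
col (array([0.52327784, 0.23983418, 0.22081763]), np.float64(0.0076154022430621315)) [[0.5213164  0.23666997]] [[0.52319603 0.24476842]]
hub [array([[0.52254651, 0.01321583]]), array([[0.52449247, 0.01313111]])]
pin [[ 0.54182757 -0.00214873]]
time: 0.9
ee_pos: [0.2454, -0.5986, 0.3812]
tcp_rot: [0.988, 0.154, 0.001, 0.002]
ft_force: [-0.7, 0.2, -1.6]
opening: 0.0853
t 0.9 p [ 0.2454 -0.5986  0.3812] yaw 17.77 zax [ 0.003 -0.004 -1.   ] f [-0.7  0.2 -1.6] op 0.0853 q [ 1.03  0.28  0.06  1.44 -0.02  1.42 -0.16]
```

```bash
python3 -c "
from h import *;goto(.53,-.2,.38,90)"
```

```text
shift [ 0.3927 -0.2927  0.0008] turn [ 2.900e-01  5.000e-02 -7.223e+01]
```

```bash
python3 -m inch '0.05 -0.037 0 0 0 -8 -1;0.1 -0.075 0 0 0 -16 -1;0.15 -0.112 0 0 0 -25 -1;0.2 -0.15 0 0 0 -34 -1;0.25 -0.187 0 0 0 -43 -1;0.3 -0.224 0 0 0 -52 -1;0.345 -0.258 0 0 0 -60 -1;0.393 -0.293 0 0.3 0 -68 -1;0.393 -0.293 0 0.3 0 -72.2 -1;0.393 -0.293 0 0.3 0 -72.2 -1'
python3 -c "
from h import *;st();goto(.525,.243,.32,90)"
```

```text
time: 2.15
ee_pos: [0.5285, -0.2019, 0.377]
tcp_rot: [0.709, 0.706, -0.001, -0.003]
ft_force: [-0.0, -0.4, 0.5]
opening: 0.0856
t 2.15 p [ 0.5285 -0.2019  0.377 ] yaw 89.77 zax [-0.005  0.003 -1.   ] f [-0.  -0.4  0.5] op 0.0856 q [ 0.58  0.17 -0.38  1.6   0.06  1.4   0.19]
shift [ 0.4447 -0.005   0.0585] turn [-0.29 -0.19 -0.23]
```

```bash
python3 -c "
from h import *;goto(.5237,.244,.30,92.7)"
python3 -m inch '0.05 0 0.01 0 0 0 -1;0.1 0 0.02 0 0 0 -1;0.16 0 0.03 0 0 -1 -1;0.22 0 0.04 0 0 -1 -1;0.28 0 0.05 0 0 -2 -1;0.34 0 0.06 0 0 -2 -1;0.4 -0.005 0.07 0 0 -3 -1;0.446 -0.005 0.077 -0.3 -0.2 -3 -1;0.446 -0.005 0.077 -0.3 -0.2 -3 -1;0.446 -0.005 0.077 -0.3 -0.2 -3 -1'
python3 - <<'E'
from h import *
st();goto(.5237,.244,.166,92.7)
s=capture("scene");t=capture("top");crop(s,270,100,400,220,5,"s2.png");crop(t,185,120,300,235,5,"t2.png")
E
```

```text
shift [ 0.4456 -0.0062  0.0785] turn [-0.29 -0.19 -2.93]
time: 3.4
ee_pos: [0.5255, 0.2431, 0.3018]
tcp_rot: [0.691, 0.723, -0.0, 0.001]
ft_force: [-0.3, -0.5, 0.2]
opening: 0.0853
t 3.4 p [0.5255 0.2431 0.3018] yaw 92.62 zax [ 0.001 -0.001 -1.   ] f [-0.3 -0.5  0.2] op 0.0853 q [ 0.02  0.26 -0.68  1.68  0.17  1.26 -0.65]
shift [ 0.0012 -0.0018  0.1358] turn [ 0.05  0.07 -0.08]
```

View pics/s2.png

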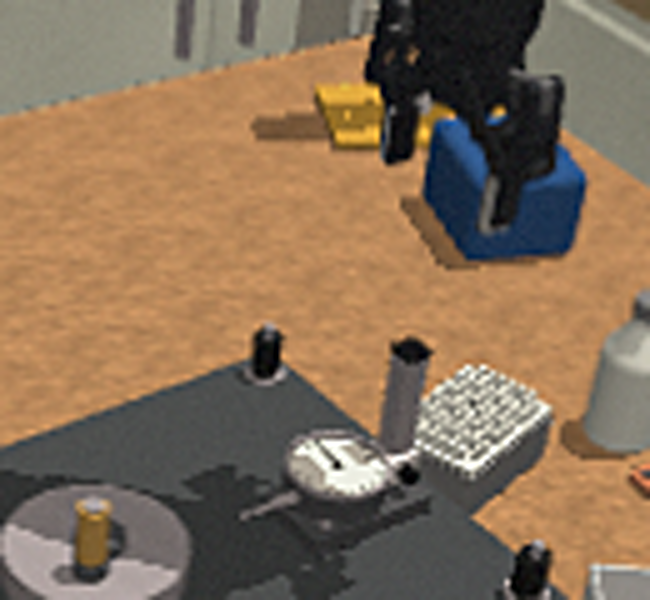

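View pics/t2.png

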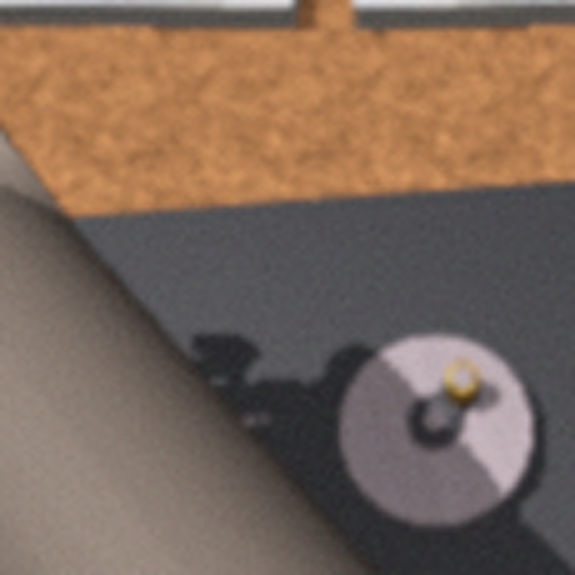

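```bash
python3 -m inch '0.001 -0.002 0.03 0 0 0 -1;0.001 -0.002 0.065 0 0 0 -1;0.001 -0.002 0.065 0 0 0 -1'
python3 - <<'E'
from h import *
st();goto(.5237,.244,.166,92.7)
s=capture("scene");crop(s,290,120,390,220,6,"s3.png")
print(proj(s,[[.5237,.244,.22],[.5237+.0425,.244,.24],[.5237-.0425,.244,.24]])-[290,120])
E
```

```text
time: 3.88
ee_pos: [0.5225, 0.2433, 0.2355]
tcp_rot: [0.691, 0.723, -0.001, 0.0]
ft_force: [0.3, 0.1, -0.5]
opening: 0.0854
t 3.88 p [0.5225 0.2433 0.2355] yaw 92.65 zax [-0.002 -0.002 -1.   ] f [ 0.3  0.1 -0.5] op 0.0854 q [ 0.    0.31 -0.67  1.76  0.21  1.14 -0.69]
shift [0.0008 0.0013 0.0695] turn [-0.1   0.12 -0.05]
[[61.9508683  49.68863202]
 [70.89040396 51.44048804]
 [55.18218482 38.00082031]]
```

View pics/s3.png

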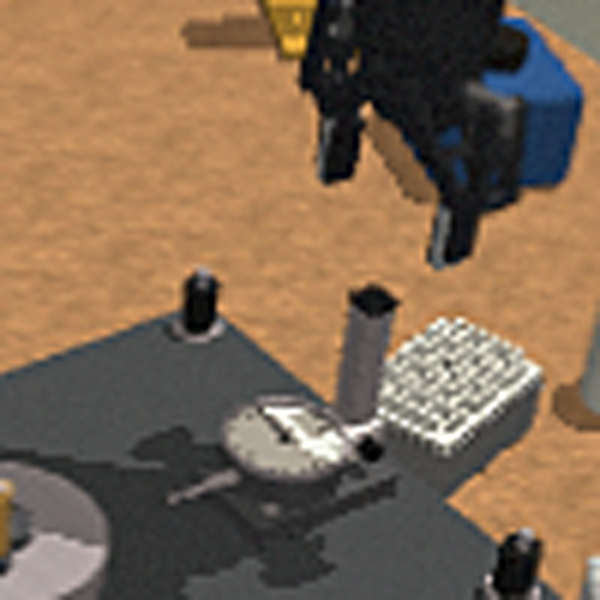

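```bash
python3 - <<'E'
from h import *
s=capture("scene")
for p in [(330,181),(350,178),(430,262),(443,268)]:
    o,d=rays(s,[290+(p[0]+.5)/6-.5,120+(p[1]+.5)/6-.5]);d=d[0]
    for y in(.2325,.2433,.254): print(p,y,np.round(o+d*(y-o[1])/d[1],4))
E
```

```text
(330, 181) 0.2325 [0.4854 0.2325 0.2771]
(330, 181) 0.2433 [0.4726 0.2433 0.267 ]
(330, 181) 0.254 [0.4598 0.254  0.257 ]
(350, 178) 0.2325 [0.5012 0.2325 0.2878]
(350, 178) 0.2433 [0.4885 0.2433 0.2779]
(350, 178) 0.254 [0.476 0.254 0.268]
(430, 262) 0.2325 [0.573  0.2325 0.2782]
(430, 262) 0.2433 [0.5615 0.2433 0.2682]
(430, 262) 0.254 [0.5501 0.254  0.2582]
(443, 268) 0.2325 [0.5831 0.2325 0.2808]
(443, 268) 0.2433 [0.5718 0.2433 0.2707]
(443, 268) 0.254 [0.5605 0.254  0.2608]
```

```bash
python3 -m inch '0.001 0.001 0.025 0 0 0 -1;0.001 0.001 0.05 0 0 0 -1;0.001 0.001 0.07 0 0 0 -1;0.001 0.001 0.07 0 0 0 -0.2;0.001 0.001 0.07 0 0 0 0.2;0.001 0.001 0.07 0 0 0 0.3;0.001 0.001 0.07 0 0 0 0.3' 25
python3 - <<'E'
from h import *
st()
s=capture("scene");crop(s,290,120,390,220,6,"s4.png")
E
```

```text
time: 4.85
ee_pos: [0.5244, 0.2464, 0.1678]
tcp_rot: [0.69, 0.724, 0.001, 0.001]
ft_force: [-0.9, 0.5, -0.6]
opening: 0.0298
t 4.85 p [0.5244 0.2464 0.1678] yaw 92.77 zax [ 0.002 -0.    -1.   ] f [-0.9  0.5 -0.6] op 0.0298 q [-0.02  0.38 -0.66  1.83  0.27  1.02 -0.74]
```

View pics/s4.png

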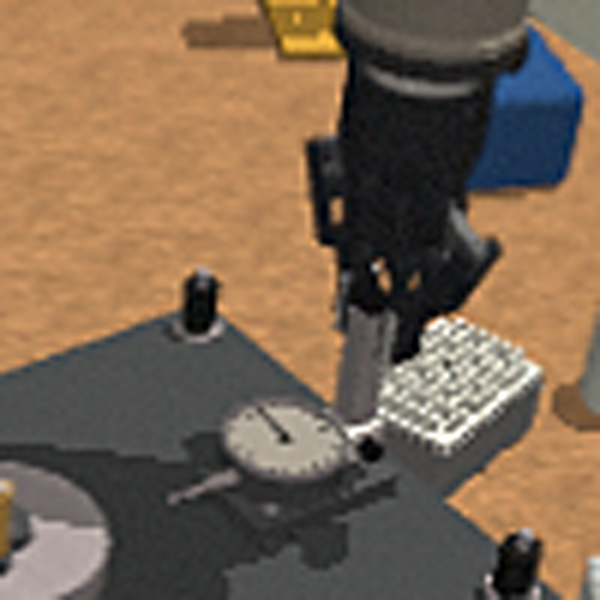

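```bash
python3 - <<'E'
from h import *
s=capture("scene")
for y in(.235,.246,.257):
  print(y,(proj(s,[[.539,y,.171],[.509,y,.171],[.532,y-.0,.171]])-[290,120]+.5)*6)
print("column bottom/top candidates",[(yy,((proj(s,[[.5237+9e-3,yy-9e-3,.22],[.5237+9e-3,yy+9e-3,.22],[.5237-9e-3,yy-9e-3,.22]])-[290,120]+.5)*6).round(0).tolist()) for yy in(.240,.246)])
st()
E
```

```text
0.235 [[364.82761152 393.09849391]
 [333.158006   363.87119091]
 [357.3520239  386.19648787]]
0.246 [[380.98625776 387.84284718]
 [349.18087355 358.79305189]
 [373.47906403 380.98306372]]
0.257 [[397.02977176 382.62480478]
 [365.09196997 353.75087204]
 [389.49176694 375.80685037]]
column bottom/top candidates [(0.24, [[365.0, 316.0], [392.0, 307.0], [345.0, 298.0]]), (0.246, [[374.0, 313.0], [401.0, 305.0], [354.0, 296.0]])]
t 4.95 p [0.5243 0.2464 0.1675] yaw 92.77 zax [ 0.002 -0.    -1.   ] f [-0.1 -0.5  0.3] op 0.0301 q [-0.02  0.38 -0.66  1.83  0.27  1.01 -0.74]
```

```bash
python3 -m inch '-0.001 0 0 0 0 0 0.4;-0.001 0 0 0 0 0 0.5;-0.001 0 0 0 0 0 0.65;-0.001 0 0 0 0 0 0.8;-0.001 0 0 0 0 0 1;-0.001 0 0 0 0 0 1;-0.001 0 0 0 0 0 1' 40
python3 - <<'E'
from h import *
st()
s=capture("scene");crop(s,270,120,390,220,6,"s5.png")
E
```

```text
time: 5.82
ee_pos: [0.5241, 0.2454, 0.167]
tcp_rot: [0.69, 0.724, 0.0, 0.001]
ft_force: [-2.4, 1.3, -3.9]
opening: 0.017
t 5.83 p [0.5241 0.2454 0.167 ] yaw 92.78 zax [ 0.001 -0.    -1.   ] f [-2.4  1.3 -3.9] op 0.017 q [-0.02  0.38 -0.66  1.84  0.27  1.01 -0.74]
```

View pics/s5.png

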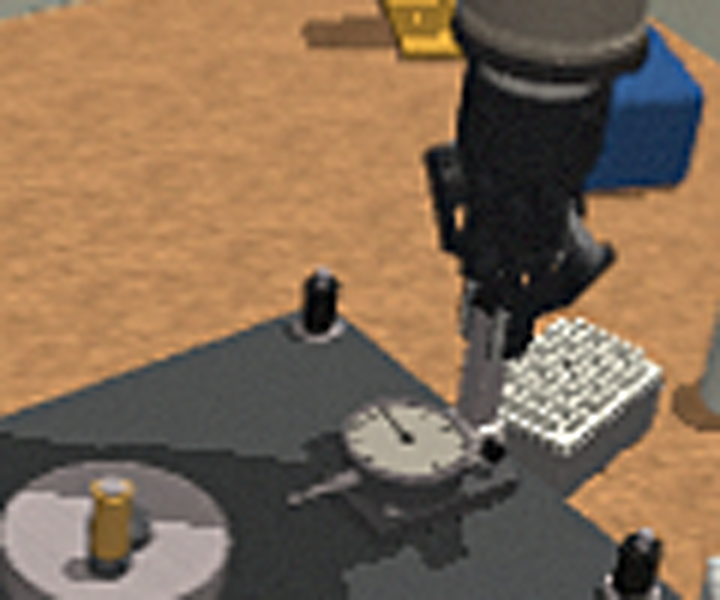

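```bash
python3 - <<'E'
from h import *
s=capture("scene"); im=cv2.imread("pics/scene0.png")
cv2.imwrite("pics/s6.png",cv2.resize(im[185:235,262:316],None,fx=12,fy=12,interpolation=cv2.INTER_CUBIC))
E
```

```text
(no output)
```

View pics/s6.png

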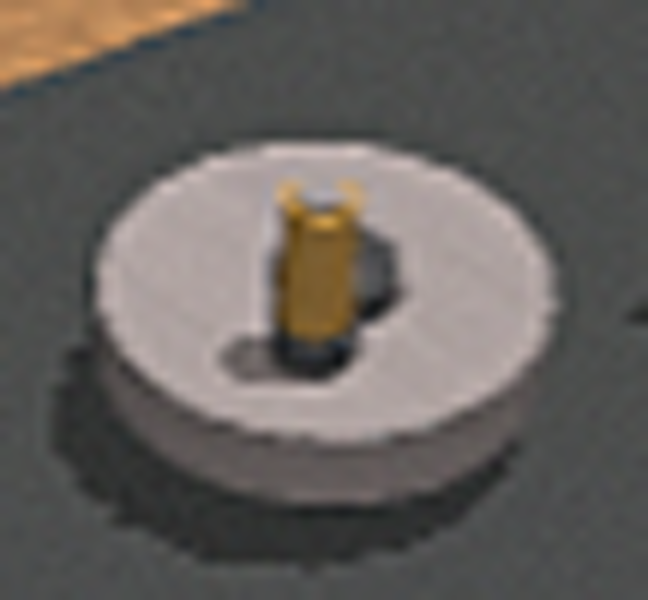

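```bash
python3 - <<'E'
from h import *
s=capture("scene")
f=lambda p:np.array([(262+(x+.5)/12-.5,185+(y+.5)/12-.5) for x,y in p])
P=onz(s,f([(97,275),(125,222),(210,163),(325,142),(455,166),(540,240),(556,300),(325,440),(230,420),(140,360),(440,425)]),.142)
c,r=circ(P);print(c,r,np.hypot(*(P-c).T)-r)
print("pin top",onz(s,f([(322,193)]),.194),"pin base",onz(s,f([(318,335)]),.154))
E
```

```text
[0.52367451 0.01393712] 0.05991903832329225 [ 0.00158345 -0.00037948 -0.00087412 -0.00013339  0.00131969 -0.00037747
 -0.00074308  0.0005405  -0.00012272 -0.00118994  0.00031238]
pin top [[ 0.54390849 -0.00225582]] pin base [[ 0.55155115 -0.00581843]]
```

```bash
python3 -m inch '-0.002 -0.0005 0 0 0 0 1;-0.006 -0.0015 0 0 0 0 1;-0.01 -0.003 0 0 0 0 1;-0.014 -0.0045 0 0 0 0 1;-0.018 -0.006 0 0 0 0 1;-0.022 -0.0075 0 0 0 0 1;-0.026 -0.009 0 0 0 0 1;-0.03 -0.0105 0 0 0 0 1;-0.034 -0.0119 0 0 0 0 1;-0.038 -0.0119 0 0 0 0 1;-0.04 -0.0119 0 0 0 0 1;-0.04 -0.0119 0 0 0 0 1'
python3 - <<'E'
from h import *
st()
s=capture("scene");t=capture("top");crop(s,262,120,372,230,6,"s7.png");crop(t,185,170,300,235,6.9,"t7.png")
E
```

```text
time: 7.48
ee_pos: [0.5142, 0.2046, 0.1671]
tcp_rot: [0.69, 0.724, 0.0, 0.001]
ft_force: [0.4, 2.9, -2.5]
opening: 0.0172
t 7.47 p [0.5142 0.2046 0.1671] yaw 92.76 zax [ 0.001 -0.001 -1.   ] f [ 0.4  2.9 -2.5] op 0.0172 q [ 0.05  0.34 -0.66  1.89  0.25  0.99 -0.67]
```

View pics/s7.png

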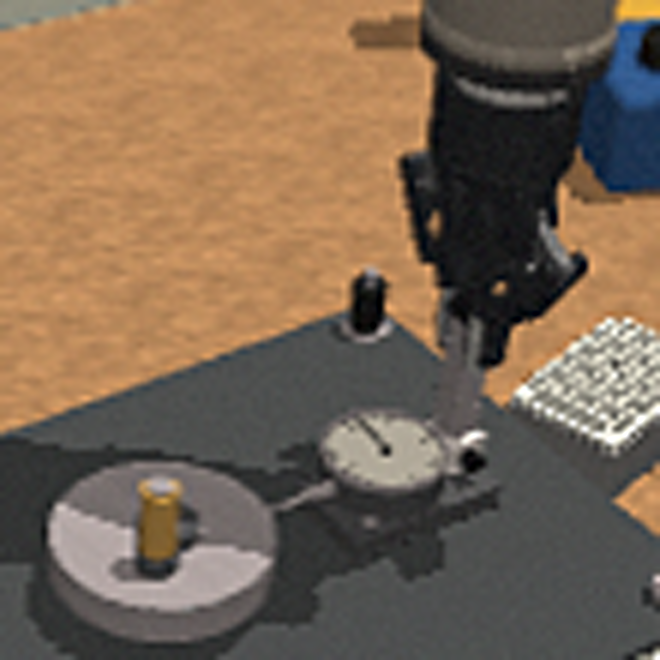

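View pics/t7.png

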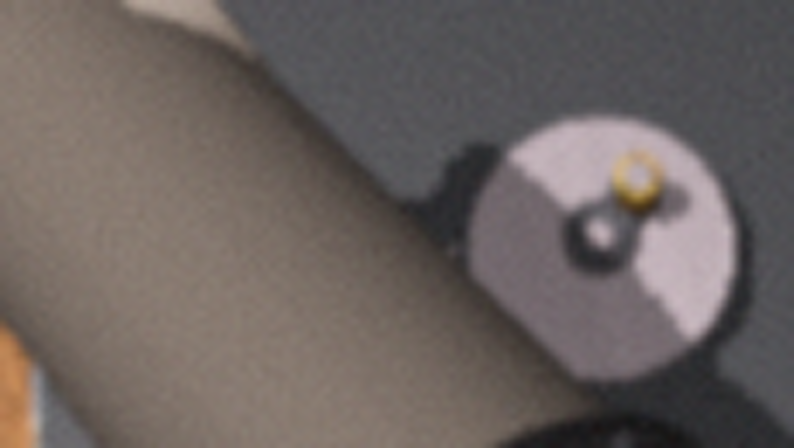

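```bash
python3 -m inch '-0.002 0 0 0 0 0 1;-0.004 0 0 0 0 0 1;-0.006 0 0 0 0 0 1;-0.008 0 0 0 0 0 1;-0.010 0 0 0 0 0 1;-0.012 0 0 0 0 0 1;-0.014 0 0 0 0 0 1;-0.015 0.0005 0 0 0 0 1;-0.015 0.0005 0 0 0 0 1'
python3 - <<'E'
from h import *
st()
s=capture("scene");crop(s,290,170,350,220,12,"s8.png")
E
```

```text
time: 8.7
ee_pos: [0.5154, 0.1903, 0.1673]
tcp_rot: [0.69, 0.724, 0.001, 0.0]
ft_force: [-1.0, 6.1, -0.2]
opening: 0.0171
t 8.7 p [0.5154 0.1903 0.1673] yaw 92.78 zax [ 0.001  0.    -1.   ] f [-1.   6.1 -0.2] op 0.0171 q [ 0.07  0.33 -0.65  1.9   0.24  0.99 -0.64]
```

View pics/s8.png

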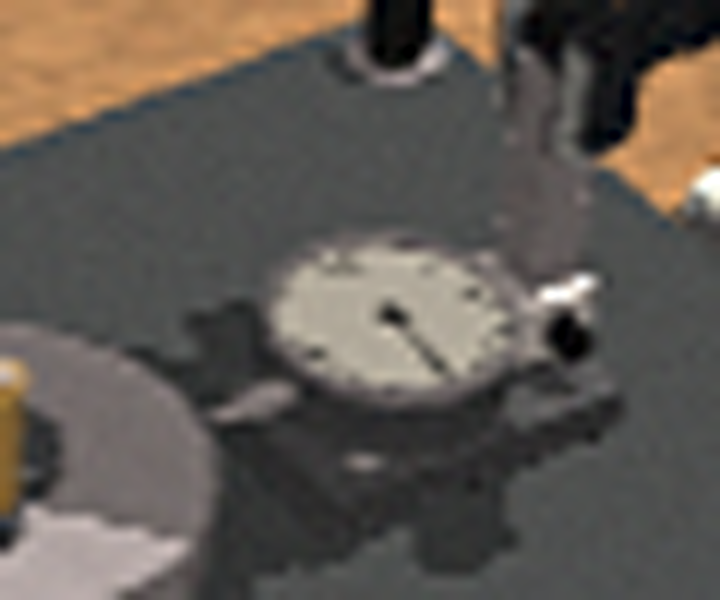

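```bash
cat >> h.py <<'E'
def needle(c,centre,tip,yaw=92.78):
    P=onz(c,[centre,tip],.146); d=P[1]-P[0]; a=np.degrees(np.arctan2(d[1],d[0])); left=yaw-90
    r=3+np.radians((left-a+180)%360-180); return r,P[0],np.hypot(*d)
E
python3 - <<'E'
from h import *
s=capture("scene")
f=lambda x,y:(290+(x+.5)/12-.5,170+(y+.5)/12-.5)
print(needle(s,f(390,315),f(450,375)))
# zero check from s3
f=lambda x,y:(310+(x+.5)/10-.5,155+(y+.5)/10-.5)
print(needle(s,f(275,380),f(238,332)))
E
```

```text
(np.float64(3.0294005404955966), array([0.52049121, 0.13886982]), np.float64(0.028953825964477344))
(np.float64(0.039165113096130355), array([0.52798118, 0.19327083]), np.float64(0.02750159690721716))
```

```bash
python3 -m inch '0 0 0 0 0 0 0.4;0 0 0 0 0 0 0.1;0 0 0 0 0 0 -0.3;0 0 0 0 0 0 -0.7;0 0 -0.01 0 0 0 -0.7;0 0 -0.04 0 0 0 -0.7;0 0 -0.08 0 0 0 -0.7;0 0 -0.09 0 0 0 -0.7'
python3 - <<'E'
from h import *
st()
s=capture("scene");crop(s,262,170,352,240,8,"s9.png")
goto(.52,.0,.27,92.78)
E
```

```text
time: 9.8
ee_pos: [0.5163, 0.1906, 0.2603]
tcp_rot: [0.69, 0.724, 0.002, 0.002]
ft_force: [-0.2, -0.1, 0.4]
opening: 0.0724
t 9.8 p [0.5163 0.1906 0.2603] yaw 92.78 zax [ 0.005  0.001 -1.   ] f [-0.2 -0.1  0.4] op 0.0724 q [ 0.11  0.24 -0.68  1.8   0.16  1.16 -0.57]
shift [-0.1904 -0.0054 -0.0099] turn [ 0.28 -0.01 -0.01]
```

View pics/s9.png

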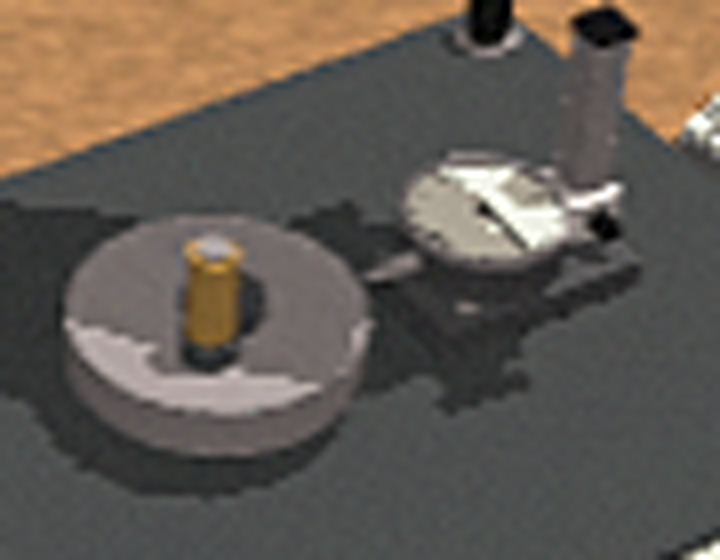

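```bash
python3 -c "
from h import *;goto(.543,-.0025,.25,90)"
python3 -m inch '-0.05 0.004 -0.01 0 0 0 -0.7;-0.1 0.01 -0.01 0 0 1 -0.7;-0.15 0.014 -0.01 0 0 2 -0.7;-0.19 0.0175 0 0.3 0 2.8 -0.7;-0.194 0.0175 0.01 0.3 0 2.8 -0.7;-0.194 0.0175 0.01 0.3 0 2.8 -0.7'
python3 - <<'E'
from h import *
st()
s=capture("scene");t=capture("top");crop(s,232,120,352,240,5,"s10.png");crop(t,185,170,300,235,6.9,"t10.png")
E
```

```text
shift [-0.194   0.0173  0.0102] turn [ 0.28 -0.02  2.77]
time: 10.6
ee_pos: [0.5415, -0.0027, 0.2462]
tcp_rot: [0.707, 0.707, -0.002, -0.002]
ft_force: [0.3, 0.0, 0.0]
opening: 0.0728
t 10.6 p [ 0.5415 -0.0027  0.2462] yaw 89.98 zax [-0.006 -0.    -1.   ] f [0.3 0.  0. ] op 0.0728 q [ 0.37  0.22 -0.56  1.83  0.13  1.13 -0.23]
```

View pics/s10.png

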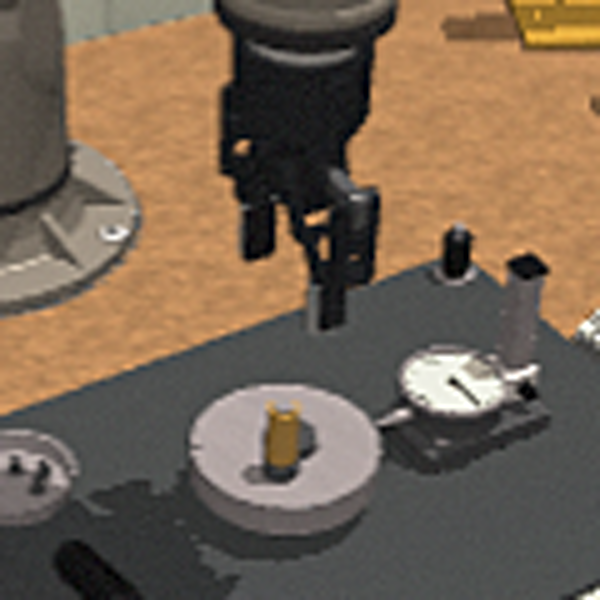

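View pics/t10.png

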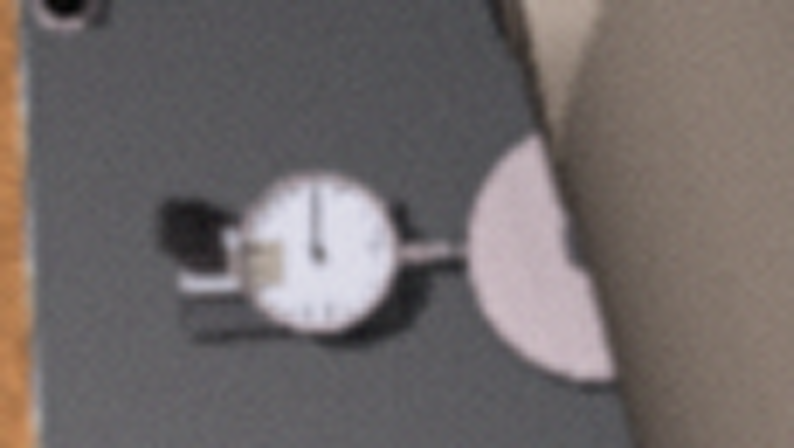

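```bash
python3 - <<'E'
from h import *
t=capture("top"); g=t["img"].astype(float).min(2)
r0=200
for c in range(242,253):
    col=g[r0:213,c]; w=np.clip(col-100,0,None); 
    y=(w*np.arange(r0,213)).sum()/max(w.sum(),1); print(c,round(y,2),col.astype(int),onz(t,(c,y),.132).round(4))
print("face",onz(t,(185+319.5/6.9-.5,170+252.5/6.9-.5),.146))
E
```

```text
242 206.11 [ 51  48  69  94 116 123 142 135 117  89  63  51  45] [[0.5203 0.1064]]
243 206.27 [ 50  44  51  46  63 100 127 110  66  41  40  34  33] [[0.5198 0.1033]]
244 206.2 [ 73  75  59  43  56 102 140 113  64  37  37  40  34] [[0.52   0.1001]]
245 206.18 [ 87  86  81  67  66 104 137 114  62  39  43  39  41] [[0.52  0.097]]
246 205.98 [ 89  82  86  80  78 106 134 105  60  48  46  47  47] [[0.5207 0.0939]]
247 205.66 [ 85  88  86  86  87 118 135 100  56  55  64  60  74] [[0.5217 0.0908]]
248 205.57 [ 85  83  87  81  95 127 136  86  51  63  78  85  85] [[0.5219 0.0876]]
249 205.6 [ 84  85  89  87  95 121 132  84  46  62  82  87  90] [[0.5218 0.0845]]
250 206.0 [ 86  86  82  85  87  94 106  69  45  62  87  91  87] [[0.5206 0.0814]]
251 206.0 [ 87  83  84  81  83  99 108  72  49  61  79  85  87] [[0.5206 0.0782]]
252 205.35 [ 91  93 101 104 100 117 126 101  85  88  91  91  86] [[0.5226 0.0751]]
face [[0.51778072 0.14013334]]
```

```bash
python3 - <<'E'
from h import *
s=capture("scene");t=capture("top")
crop(s,285,185,335,225,16,"s11.png");crop(t,200,180,270,225,11.4,"t11.png")
E
```

```text
(no output)
```

View pics/s11.png

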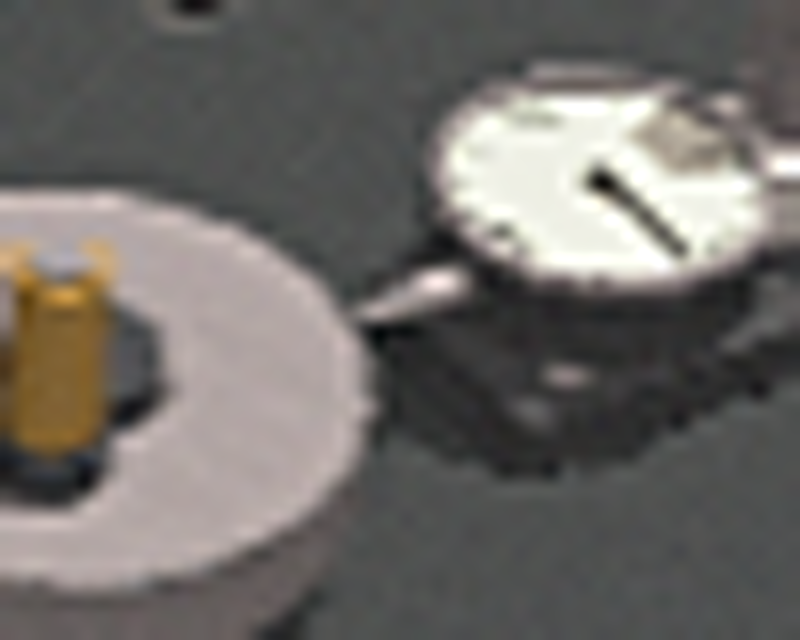

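View pics/t11.png

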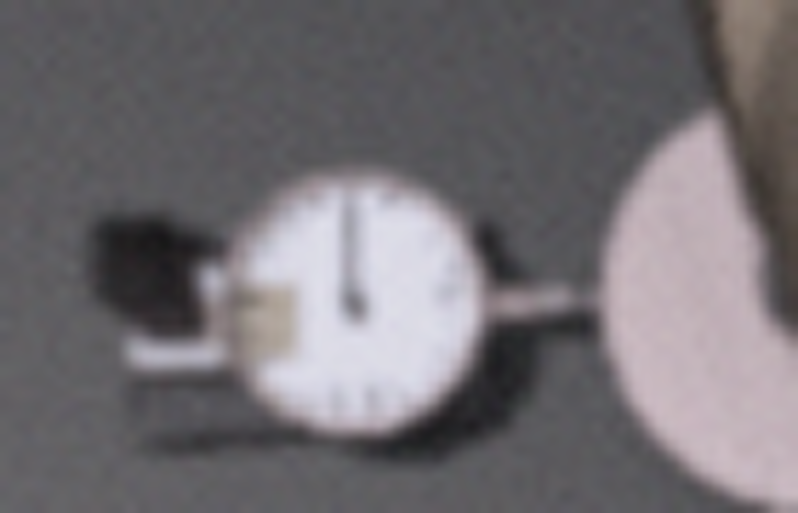

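```bash
python3 - <<'E'
from h import *
s=capture("scene");t=capture("top")
fs=lambda x,y:(285+(x+.5)/16-.5,185+(y+.5)/16-.5)
ft=lambda x,y:(200+(x+.5)/11.4-.5,180+(y+.5)/11.4-.5)
p=onz(s,fs(600,180),.146)[0];b=onz(s,fs(603,179),.146)[0]
print("S pivot",p)
for q in[(440,285),(400,302),(365,318)]:
    r=onz(s,fs(*q),.132)[0]; print("S rod",r,np.degrees(np.arctan2(r[0]-p[0],p[1]-r[1])))
p=onz(t,ft(354,304),.146)[0]; print("T pivot",p)
for q in[(500,302),(535,300),(565,299)]:
    r=onz(t,ft(*q),.132)[0]; print("T rod",r,np.degrees(np.arctan2(r[0]-p[0],p[1]-r[1])))
print("bezel bounds T",onz(t,[ft(355,168),ft(355,437),ft(228,302),ft(487,302)],.144))
# knob/rod behind at T and column top
print("col top T",onz(t,ft(145,275),.22), "S tops:")
E
```

```text
S pivot [0.52042998 0.13886866]
S rod [0.52076102 0.10151401] 0.5077559172662093
S rod [0.52178217 0.09134527] 1.6298158686932567
S rod [0.52297405 0.08232537] 2.5761906698821457
T pivot [0.51741618 0.1407725 ]
T rod [0.52050692 0.10201106] 4.5589781281744
T rod [0.52103965 0.09240078] 4.283959322483747
T rod [0.52129694 0.08416217] 3.921610062256501
bezel bounds T [[0.55563222 0.14122255]
 [0.4811713  0.14020745]
 [0.51844876 0.17530939]
 [0.51824538 0.10477651]]
col top T [[0.51113247 0.18716192]] S tops:
```

```bash
python3 -c "
from h import *;goto(.5432,-.0025,.162,90)"
python3 -m inch '0 0.001 0.02 0 0 0 -0.4;0 0.0015 0.045 0 0 0 -0.4;0 0.0015 0.07 0 0 0 -0.4;0 0.0015 0.084 0 0.2 0 -0.4;0 0.0015 0.084 0 0.2 0 -0.4;0 0.0015 0.084 0 0.2 0 -0.1;0 0.0015 0.084 0 0.2 0 0.2;0 0.0015 0.084 0 0.2 0 0.2' 20
python3 - <<'E'
from h import *
st()
s=capture("scene");crop(s,255,150,325,220,9,"s12.png")
E
```

```text
shift [-0.0001  0.0011  0.0856] turn [-0.19  0.03  0.04]
time: 11.95
ee_pos: [0.5437, -0.0031, 0.1638]
tcp_rot: [0.707, 0.707, -0.0, -0.002]
ft_force: [0.6, 0.4, 0.1]
opening: 0.0341
t 11.95 p [ 0.5437 -0.0031  0.1638] yaw 89.97 zax [-0.003  0.003 -1.   ] f [0.6 0.4 0.1] op 0.0341 q [ 0.35  0.31 -0.55  1.92  0.19  0.97 -0.28]
```

View pics/s12.png

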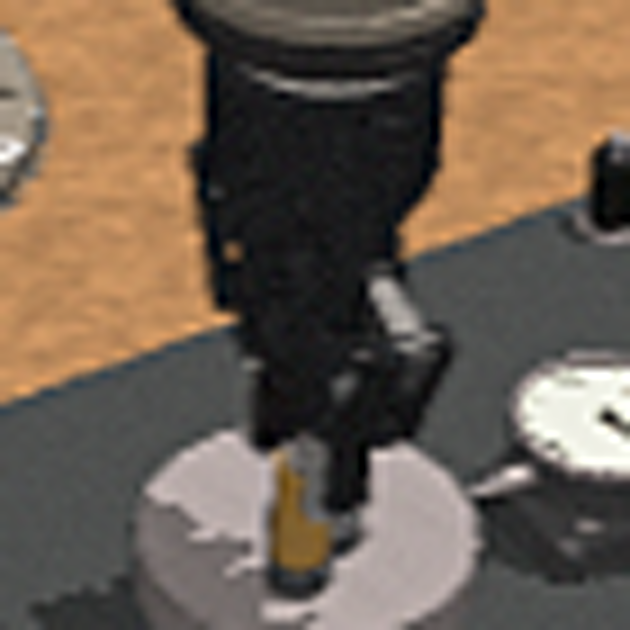

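```bash
python3 -m inch '0 0 0 0 0 0 0.35;0 0 0 0 0 0 0.45;0 0 0 0 0 0 0.55;0 0 0 0 0 0 0.7;0 0 0 0 0 0 0.7' 20
python3 - <<'E'
from h import *
st()
s=capture("scene");t=capture("top");crop(s,255,150,335,220,9,"s13.png");crop(t,200,170,300,225,8,"t13.png")
E
```

```text
time: 12.62
ee_pos: [0.5428, -0.0029, 0.1634]
tcp_rot: [0.707, 0.707, -0.001, -0.003]
ft_force: [-5.1, 0.6, 6.2]
opening: 0.0181
t 12.62 p [ 0.5428 -0.0029  0.1634] yaw 89.98 zax [-0.005  0.003 -1.   ] f [-5.1  0.6  6.2] op 0.0181 q [ 0.35  0.31 -0.55  1.92  0.19  0.97 -0.28]
```

View pics/s13.png

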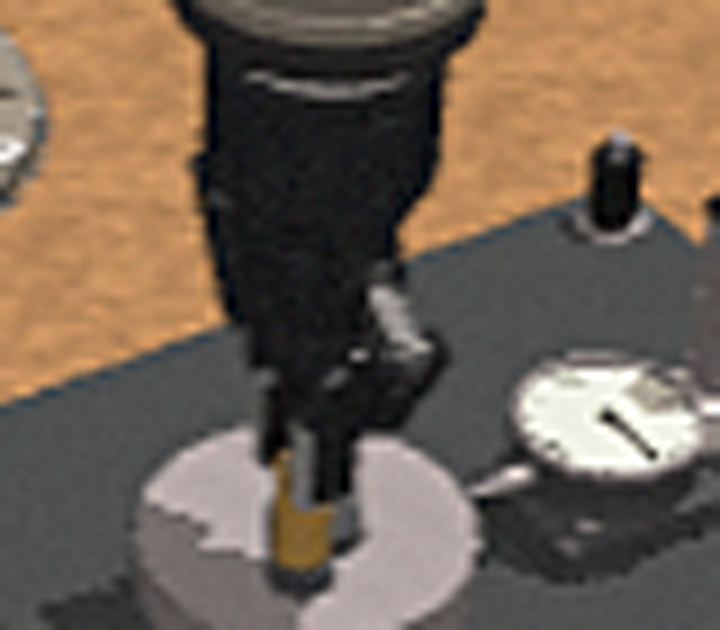

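View pics/t13.png

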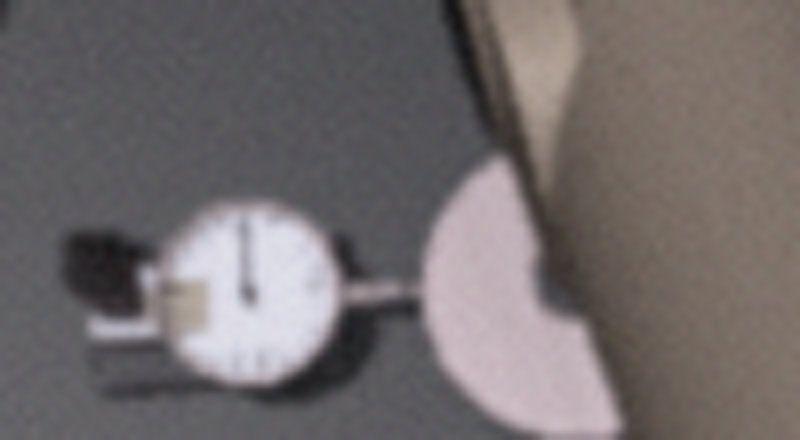

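```bash
python3 - <<'E'
from h import *
s=capture("scene")
f=lambda x,y:(262+(x+.5)/12-.5,185+(y+.5)/12-.5)
for z in(.150,.155): print(onz(s,[f(330,275),f(402,275)],z))
print(onz(s,f(320,198),.194),onz(s,f(322,193),.194))
E
```

```text
[[0.52820851 0.01080062]
 [0.53652368 0.0276722 ]]
[[0.53324858 0.00777458]
 [0.54150971 0.02453651]]
[[ 0.5454151  -0.00366061]] [[ 0.54390849 -0.00225582]]
```

```bash
python3 -m inch '0 0 0 0 0 0 0.3;0 0 0 0 0 0 -0.1;0 0 0 0 0 0 -0.4;0 0 -0.03 0 0 0 -0.6;0 0 -0.06 0 0 0 -0.7;0.01 -0.002 -0.095 0 0 0 -0.7;0.06 -0.008 -0.1 0 0 -1 -0.7;0.11 -0.018 -0.1 0 0 -2 -0.7;0.16 -0.028 -0.1 0 0 -3.6 -0.7;0.192 -0.028 -0.1 0 0 -3.6 -0.7;0.193 -0.028 -0.09 0 0 -3.6 -0.7;0.193 -0.028 -0.09 0 0 -3.6 -0.7'
python3 -c "
from h import *;st();goto(.5152,.1905,.166,93.6)"
```

```text
time: 14.28
ee_pos: [0.5156, 0.1889, 0.253]
tcp_rot: [0.685, 0.729, -0.001, -0.003]
ft_force: [0.8, -0.5, 0.5]
opening: 0.0726
t 14.28 p [0.5156 0.1889 0.253 ] yaw 93.56 zax [-0.005  0.002 -1.   ] f [ 0.8 -0.5  0.5] op 0.0726 q [ 0.11  0.25 -0.68  1.8   0.16  1.16 -0.56]
shift [0.0014 0.0002 0.087 ] turn [-0.29 -0.15 -0.04]
```

```bash
python3 -m inch '0.001 0 0.03 0 0 0 -0.7;0.0015 0 0.06 -0.3 0 0 -0.7;0.0015 0 0.085 -0.3 0 0 -0.6;0.0015 0 0.085 -0.3 0 0 -0.2;0.0015 0 0.085 -0.3 0 0 0.2;0.0015 0 0.085 -0.3 0 0 0.4;0.0015 0 0.085 -0.3 0 0 0.5;0.0015 0 0.085 -0.3 0 0 0.6' 25
python3 -c "
from h import *;st()"
python3 -m inch '0 0 0 0 0 0 0.8;0 0 0 0 0 0 1;0 0 0 0 0 0 1' 80
python3 - <<'E'
from h import *
st()
s=capture("scene");crop(s,285,185,335,225,16,"s14.png")
E
```

```text
time: 15.28
ee_pos: [0.5154, 0.1915, 0.1696]
tcp_rot: [0.685, 0.729, 0.002, -0.0]
ft_force: [-3.0, -2.0, 7.3]
opening: 0.0175
t 15.28 p [0.5154 0.1915 0.1696] yaw 93.56 zax [ 0.002  0.003 -1.   ] f [-3.  -2.   7.3] op 0.0175 q [ 0.08  0.33 -0.66  1.9   0.24  0.99 -0.63]
time: 15.65
ee_pos: [0.5154, 0.1915, 0.1697]
tcp_rot: [0.685, 0.729, 0.002, -0.0]
ft_force: [-5.0, -1.6, 9.4]
opening: 0.0168
t 15.65 p [0.5154 0.1915 0.1697] yaw 93.56 zax [ 0.002  0.003 -1.   ] f [-5.  -1.6  9.4] op 0.0168 q [ 0.08  0.33 -0.66  1.9   0.24  0.99 -0.63]
```

View pics/s14.png

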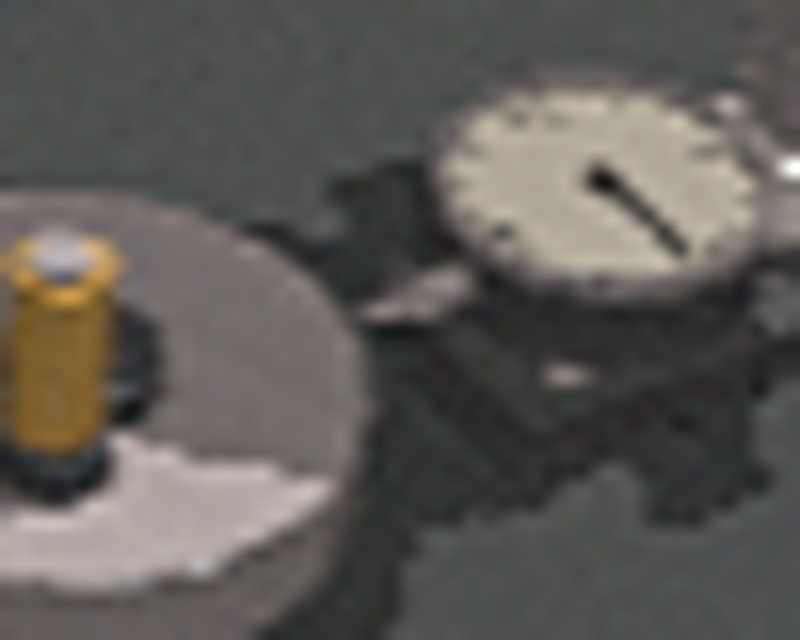

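```bash
python3 -m inch '0 -0.0005 0 0 0 0 1;0 -0.001 0 0 0 0 1;0 -0.0015 0 0 0 0 1;0 -0.002 0 0 0 0 1;0 -0.0025 0 0 0 0 1;0 -0.003 0 0 0 0 1;0 -0.0031 0 0 0 0 1;0 -0.0031 0 0 0 0 1'
python3 - <<'E'
from h import *
st()
s=capture("scene");crop(s,285,185,335,225,16,"s15.png")
E
```

```text
time: 16.7
ee_pos: [0.514, 0.1917, 0.1699]
tcp_rot: [0.685, 0.729, 0.003, 0.0]
ft_force: [7.8, 0.9, 2.7]
opening: 0.0165
t 16.7 p [0.514  0.1917 0.1699] yaw 93.58 zax [ 0.005  0.004 -1.   ] f [7.8 0.9 2.7] op 0.0165 q [ 0.08  0.32 -0.66  1.9   0.24  0.99 -0.63]
```

View pics/s15.png

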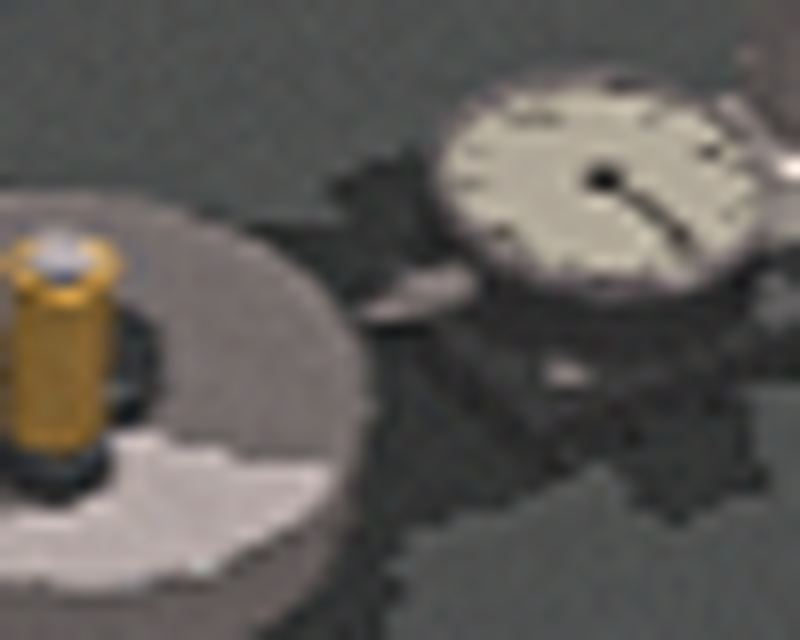

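```bash
python3 -m inch '0 -0.0005 0 0 0 0 1;0 -0.001 0 0 0 0 1;0 -0.0015 0 0 0 0 1;0 -0.002 0 0 0 0 1;0 -0.0022 0 0 0 0 1;0 -0.0022 0 0 0 0 1'
python3 - <<'E'
from h import *
st()
s=capture("scene");crop(s,285,185,335,225,16,"s16.png")
E
```

```text
time: 17.5
ee_pos: [0.5118, 0.1918, 0.1699]
tcp_rot: [0.685, 0.729, 0.003, 0.0]
ft_force: [7.0, 1.3, 3.7]
opening: 0.0166
t 17.5 p [0.5118 0.1918 0.1699] yaw 93.6 zax [ 0.005  0.005 -1.   ] f [7.  1.3 3.7] op 0.0166 q [ 0.08  0.32 -0.67  1.91  0.23  0.98 -0.63]
```

View pics/s16.png

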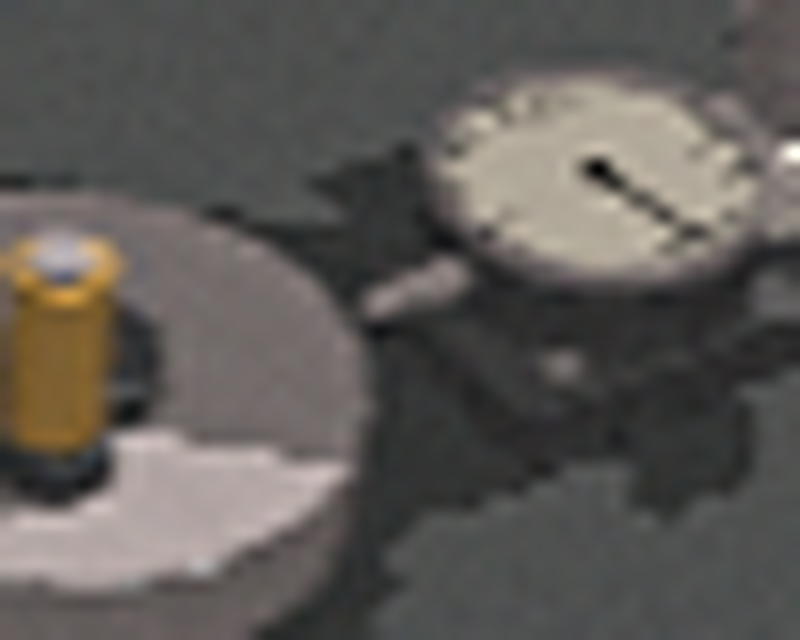

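```bash
python3 - <<'E'
from h import *
s=capture("scene")
f=lambda x,y:(285+(x+.5)/16-.5,185+(y+.5)/16-.5)
print(needle(s,f(597,169),f(702,238),93.5), needle(s,f(600,180),f(683,252),93.5))
for q in[(440,285-9),(370,310)]: print(onz(s,f(*q),.132))
E
```

```text
(np.float64(2.8171801763385993), array([0.51710584, 0.14027597]), np.float64(0.029217434436088683)) (np.float64(2.9687411994556316), array([0.52042998, 0.13886866]), np.float64(0.027196135295777604))
[[0.51830133 0.10302769]]
[[0.52125602 0.08454432]]
```

```bash
python3 -m inch '0 0.0008 0 0 0 0 1;0 0.0014 0 0 0 0 1;0 0.0014 0 0 0 0 1'
python3 -c "
from h import *;st()"
python3 -m inch '0 0 0 0 0 0 0.3;0 0 0 0 0 0 0;0 0 0 0 0 0 -0.4;0 0 0 0 0 0 -0.7;0 0 -0.02 0 0 0 -0.7;0 0 -0.06 0 0 0 -0.7;0 0 -0.09 0 0 0 -0.7;-0.05 0.012 -0.09 0 0 1 -0.7;-0.1 0.018 -0.09 0 0 2 -0.7;-0.15 0.024 -0.09 0 0 3 -0.7;-0.19 0.03 -0.09 0 0 3.6 -0.7;-0.195 0.03 -0.08 0 0 3.6 -0.7' 25
python3 - <<'E'
from h import *
st()
s=capture("scene");t=capture("top");crop(s,285,185,335,225,16,"s17.png");crop(t,200,180,270,225,11.4,"t17.png")
g=t["img"].astype(float).min(2);r0=200
for c in range(242,252):
    col=g[r0:213,c]; w=np.clip(col-100,0,None); y=(w*np.arange(r0,213)).sum()/max(w.sum(),1); print(c,round(y,2),onz(t,(c,y),.132).round(4))
E
```

```text
time: 17.98
ee_pos: [0.5125, 0.1917, 0.1697]
tcp_rot: [0.685, 0.729, 0.003, -0.0]
ft_force: [4.3, 1.4, 7.1]
opening: 0.0165
t 17.98 p [0.5125 0.1917 0.1697] yaw 93.6 zax [ 0.003  0.004 -1.   ] f [4.3 1.4 7.1] op 0.0165 q [ 0.08  0.32 -0.66  1.9   0.24  0.99 -0.63]
time: 19.48
ee_pos: [0.5541, -0.005, 0.2484]
tcp_rot: [0.709, 0.705, 0.002, -0.0]
ft_force: [0.6, -0.1, 0.4]
opening: 0.0727
t 19.48 p [ 0.5541 -0.005   0.2484] yaw 89.72 zax [ 0.002  0.003 -1.   ] f [ 0.6 -0.1  0.4] op 0.0727 q [ 0.38  0.24 -0.56  1.8   0.14  1.14 -0.24]
242 206.88 [[0.5178 0.1064]]
243 206.74 [[0.5183 0.1033]]
244 206.79 [[0.5181 0.1001]]
245 206.72 [[0.5183 0.097 ]]
246 206.59 [[0.5187 0.0939]]
247 206.57 [[0.5188 0.0907]]
248 206.54 [[0.5189 0.0876]]
249 206.55 [[0.5188 0.0845]]
250 0.0 [[1.2673 0.0879]]
251 0.0 [[1.2673 0.0844]]
```

View pics/s17.png

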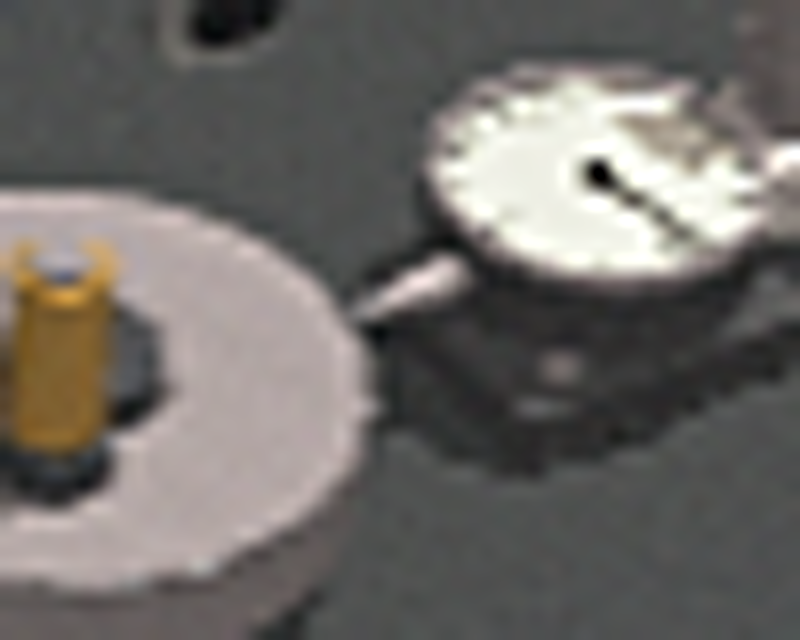

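View pics/t17.png

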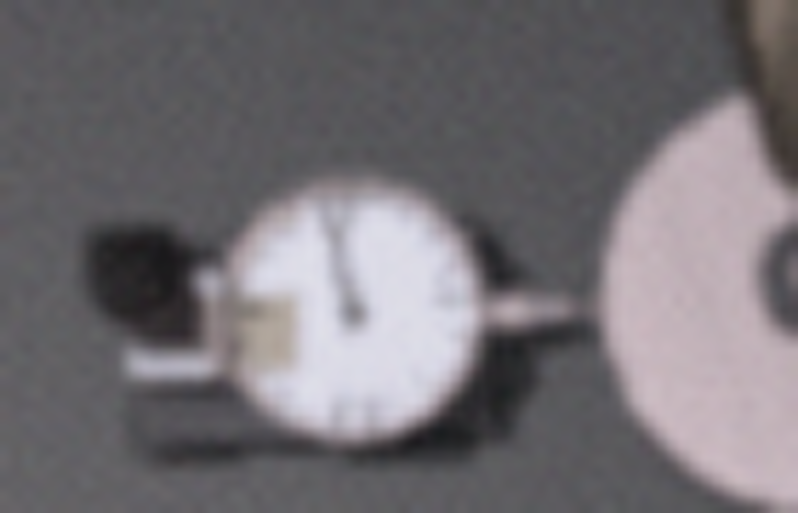

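```bash
python3 -c "
from h import *;goto(.5428,-.0027,.162,90)"
python3 -m inch '0.002 -0.006 0 0 0 0 -0.5;0.002 -0.0113 0.02 0 0 0 -0.5;0.002 -0.0113 0.05 0 0 0 -0.4;0.002 -0.0113 0.075 0 0 0 -0.3;0.002 -0.0113 0.086 0 0 0 -0.2;0.002 -0.0113 0.086 0 0 0 0;0.002 -0.0113 0.086 0 0 0 0.3;0.002 -0.0113 0.086 0 0 0 0.45;0.002 -0.0113 0.086 0 0 0 0.6;0.002 -0.0113 0.086 0 0 0 0.7;0.002 -0.0113 0.086 0 0 0 0.7' 20
python3 - <<'E'
from h import *
st()
t=capture("top");crop(t,200,180,270,225,11.4,"t18.png")
E
```

```text
shift [-0.0008 -0.0101  0.0853] turn [-0.02 -0.2  -0.08]
time: 20.95
ee_pos: [0.5427, 0.0005, 0.1631]
tcp_rot: [0.707, 0.707, 0.002, -0.0]
ft_force: [-1.5, 0.2, 7.0]
opening: 0.0184
t 20.95 p [5.427e-01 5.000e-04 1.631e-01] yaw 89.96 zax [ 0.002  0.003 -1.   ] f [-1.5  0.2  7. ] op 0.0184 q [ 0.35  0.31 -0.56  1.92  0.19  0.96 -0.29]
```

View pics/t18.png

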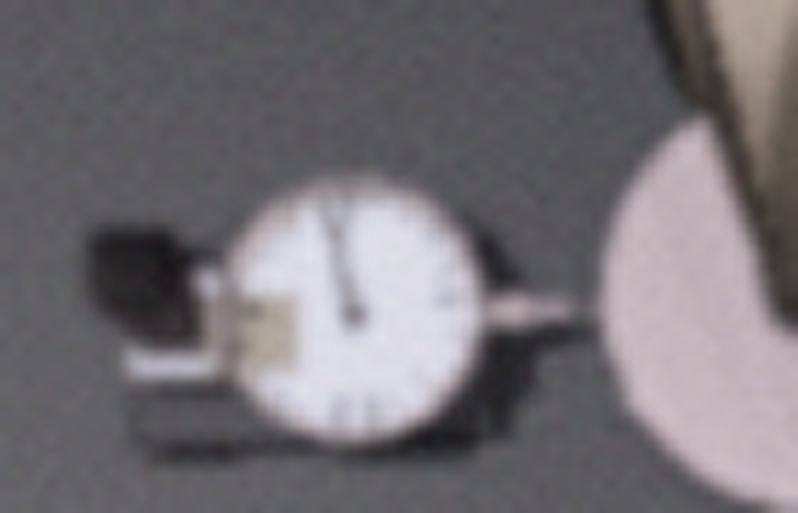

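```bash
python3 - <<'E'
import numpy as np
for k in range(9):
    a0=-38.5+45*k; c0=np.round(25*np.array([np.sin(np.radians(a0)),np.cos(np.radians(a0))]),1)
    print(k,'; '.join("%.4f %.4f 0 0 0 0 0.7"%tuple((np.round(25*np.array([np.sin(np.radians(a)),np.cos(np.radians(a))]),1)-c0)/1000) for a in a0+np.arange(5,46,5)))
E
```

```text
0 0.0018 0.0012 0 0 0 0 0.7; 0.0037 0.0024 0 0 0 0 0.7; 0.0056 0.0033 0 0 0 0 0.7; 0.0077 0.0041 0 0 0 0 0.7; 0.0098 0.0047 0 0 0 0 0.7; 0.0119 0.0051 0 0 0 0 0.7; 0.0141 0.0054 0 0 0 0 0.7; 0.0163 0.0054 0 0 0 0 0.7; 0.0184 0.0052 0 0 0 0 0.7
1 0.0022 -0.0003 0 0 0 0 0.7; 0.0043 -0.0008 0 0 0 0 0.7; 0.0064 -0.0015 0 0 0 0 0.7; 0.0084 -0.0024 0 0 0 0 0.7; 0.0103 -0.0035 0 0 0 0 0.7; 0.0121 -0.0047 0 0 0 0 0.7; 0.0138 -0.0061 0 0 0 0 0.7; 0.0153 -0.0076 0 0 0 0 0.7; 0.0168 -0.0092 0 0 0 0 0.7
2 0.0012 -0.0018 0 0 0 0 0.7; 0.0024 -0.0037 0 0 0 0 0.7; 0.0033 -0.0056 0 0 0 0 0.7; 0.0041 -0.0077 0 0 0 0 0.7; 0.0047 -0.0098 0 0 0 0 0.7; 0.0051 -0.0119 0 0 0 0 0.7; 0.0054 -0.0141 0 0 0 0 0.7; 0.0054 -0.0163 0 0 0 0 0.7; 0.0052 -0.0184 0 0 0 0 0.7
3 -0.0003 -0.0022 0 0 0 0 0.7; -0.0008 -0.0043 0 0 0 0 0.7; -0.0015 -0.0064 0 0 0 0 0.7; -0.0024 -0.0084 0 0 0 0 0.7; -0.0035 -0.0103 0 0 0 0 0.7; -0.0047 -0.0121 0 0 0 0 0.7; -0.0061 -0.0138 0 0 0 0 0.7; -0.0076 -0.0153 0 0 0 0 0.7; -0.0092 -0.0168 0 0 0 0 0.7
4 -0.0018 -0.0012 0 0 0 0 0.7; -0.0037 -0.0024 0 0 0 0 0.7; -0.0056 -0.0033 0 0 0 0 0.7;
[... 467 characters left out ...]
0037 0 0 0 0 0.7; -0.0033 0.0056 0 0 0 0 0.7; -0.0041 0.0077 0 0 0 0 0.7; -0.0047 0.0098 0 0 0 0 0.7; -0.0051 0.0119 0 0 0 0 0.7; -0.0054 0.0141 0 0 0 0 0.7; -0.0054 0.0163 0 0 0 0 0.7; -0.0052 0.0184 0 0 0 0 0.7
7 0.0003 0.0022 0 0 0 0 0.7; 0.0008 0.0043 0 0 0 0 0.7; 0.0015 0.0064 0 0 0 0 0.7; 0.0024 0.0084 0 0 0 0 0.7; 0.0035 0.0103 0 0 0 0 0.7; 0.0047 0.0121 0 0 0 0 0.7; 0.0061 0.0138 0 0 0 0 0.7; 0.0076 0.0153 0 0 0 0 0.7; 0.0092 0.0168 0 0 0 0 0.7
8 0.0018 0.0012 0 0 0 0 0.7; 0.0037 0.0024 0 0 0 0 0.7; 0.0056 0.0033 0 0 0 0 0.7; 0.0077 0.0041 0 0 0 0 0.7; 0.0098 0.0047 0 0 0 0 0.7; 0.0119 0.0051 0 0 0 0 0.7; 0.0141 0.0054 0 0 0 0 0.7; 0.0163 0.0054 0 0 0 0 0.7; 0.0184 0.0052 0 0 0 0 0.7
```

```bash
cat >> h.py <<'E'
def dial(c,piv,yaw=93.6,z=.146):
    p=onz(c,piv,z)[0]; rr=np.arange(.006,.026,.001); rs=np.arange(1,6.3,.02); g=cv2.GaussianBlur(c["img"].min(2).astype(np.float32),(0,0),.6)
    best=[]
    for r in rs:
        a=np.radians(yaw-90)-(r-3); P=np.c_[p[0]+rr*np.cos(a),p[1]+rr*np.sin(a),np.full(len(rr),z)]
        q=proj(c,P).astype(np.float32); best.append(cv2.remap(g,q[:,0][None],q[:,1][None],cv2.INTER_LINEAR).mean())
    b=np.array(best); i=b.argmin(); w=np.clip(b[i]+12-b,0,None)*(abs(rs-rs[i])<.35); return round(float((w*rs).sum()/w.sum()),2),round(float(b[i]),0),round(float(np.median(b)),0)
PT=(200+352.5/11.4-.5,180+313.5/11.4-.5); PS=(285+597.5/16-.5,185+172.5/16-.5)
def meas():
    st(); t=capture("top"); s=capture("scene"); print("dial top",dial(t,PT),"scene",dial(s,PS)); return t,s
E
python3 -c "
from h import *
t,s=meas();cv2.imwrite('pics/x.png',t['img'])"
python3 -m inch '0.0018 0.0012 0 0 0 0 0.7; 0.0037 0.0024 0 0 0 0 0.7; 0.0056 0.0033 0 0 0 0 0.7; 0.0077 0.0041 0 0 0 0 0.7; 0.0098 0.0047 0 0 0 0 0.7; 0.0119 0.0051 0 0 0 0 0.7; 0.0141 0.0054 0 0 0 0 0.7; 0.0163 0.0054 0 0 0 0 0.7; 0.0184 0.0052 0 0 0 0 0.7; 0.0184 0.0052 0 0 0 0 0.7'
python3 - <<'E'
from h import *
t,s=meas();crop(t,200,180,270,225,11.4,"t19.png");crop(s,262,150,342,230,7.5,"s19.png")
E
```

```text
t 21.0 p [5.428e-01 5.000e-04 1.631e-01] yaw 89.97 zax [ 0.002  0.003 -1.   ] f [-2.2 -0.7  7.3] op 0.0188 q [ 0.35  0.31 -0.56  1.92  0.19  0.96 -0.29]
dial top (2.85, 181.0, 214.0) scene (2.88, 156.0, 220.0)
time: 22.35
ee_pos: [0.5485, 0.0184, 0.1632]
tcp_rot: [0.707, 0.707, 0.002, 0.0]
ft_force: [4.2, -4.0, 4.6]
opening: 0.0187
t 22.35 p [0.5485 0.0184 0.1632] yaw 89.95 zax [ 0.003  0.003 -1.   ] f [ 4.2 -4.   4.6] op 0.0187 q [ 0.32  0.32 -0.56  1.91  0.2   0.97 -0.33]
dial top (2.23, 181.0, 215.0) scene (2.22, 162.0, 220.0)
```

View pics/s19.png

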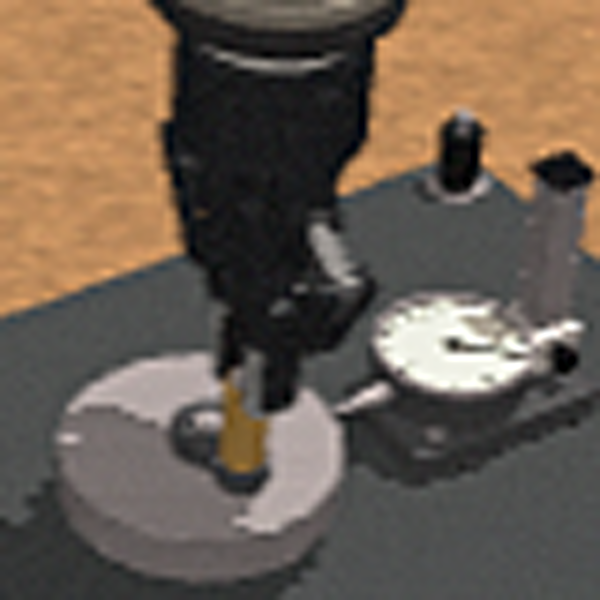

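View pics/t19.png

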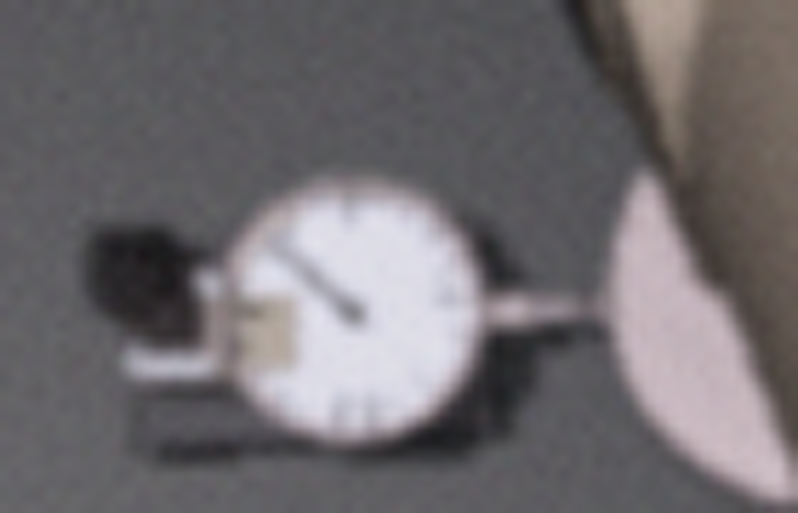

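```bash
python3 -m inch '0.0022 -0.0003 0 0 0 0 0.7; 0.0043 -0.0008 0 0 0 0 0.7; 0.0064 -0.0015 0 0 0 0 0.7; 0.0084 -0.0024 0 0 0 0 0.7; 0.0103 -0.0035 0 0 0 0 0.7; 0.0121 -0.0047 0 0 0 0 0.7; 0.0138 -0.0061 0 0 0 0 0.7; 0.0153 -0.0076 0 0 0 0 0.7; 0.0168 -0.0092 0 0 0 0 0.7; 0.0168 -0.0092 0 0 0 0 0.7'
python3 -c "
from h import *
meas()"
python3 -m inch '0.0012 -0.0018 0 0 0 0 0.7; 0.0024 -0.0037 0 0 0 0 0.7; 0.0033 -0.0056 0 0 0 0 0.7; 0.0041 -0.0077 0 0 0 0 0.7; 0.0047 -0.0098 0 0 0 0 0.7; 0.0051 -0.0119 0 0 0 0 0.7; 0.0054 -0.0141 0 0 0 0 0.7; 0.0054 -0.0163 0 0 0 0 0.7; 0.0052 -0.0184 0 0 0 0 0.7; 0.0052 -0.0184 0 0 0 0 0.7'
python3 - <<'E'
from h import *
t,s=meas();crop(t,200,160,300,225,8,"t20.png");crop(s,262,150,342,230,7.5,"s20.png")
E
```

```text
time: 23.7
ee_pos: [0.5392, 0.0362, 0.1631]
tcp_rot: [0.707, 0.707, 0.003, -0.0]
ft_force: [4.1, 2.0, 5.5]
opening: 0.0184
t 23.7 p [0.5392 0.0362 0.1631] yaw 89.99 zax [ 0.003  0.004 -1.   ] f [4.1 2.  5.5] op 0.0184 q [ 0.3   0.3  -0.57  1.93  0.2   0.96 -0.36]
dial top (2.08, 177.0, 216.0) scene (2.13, 140.0, 221.0)
time: 25.05
ee_pos: [0.5205, 0.0416, 0.1631]
tcp_rot: [0.707, 0.707, 0.002, -0.0]
ft_force: [2.6, 2.8, 8.6]
opening: 0.0185
t 25.05 p [0.5205 0.0416 0.1631] yaw 90.0 zax [ 0.003  0.004 -1.   ] f [2.6 2.8 8.6] op 0.0185 q [ 0.3   0.28 -0.58  1.97  0.18  0.95 -0.37]
dial top (2.55, 185.0, 216.0) scene (2.56, 159.0, 220.0)
```

View pics/s20.png

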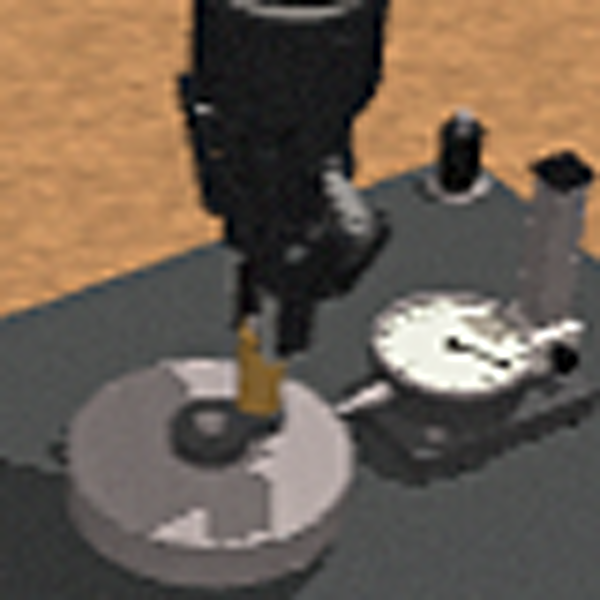

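View pics/t20.png

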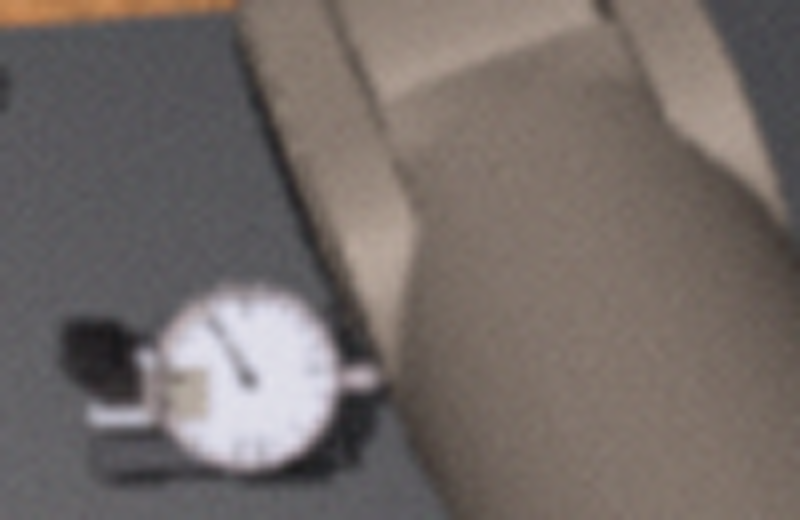

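```bash
python3 -m inch '-0.0003 -0.0022 0 0 0 0 0.7; -0.0008 -0.0043 0 0 0 0 0.7; -0.0015 -0.0064 0 0 0 0 0.7; -0.0024 -0.0084 0 0 0 0 0.7; -0.0035 -0.0103 0 0 0 0 0.7; -0.0047 -0.0121 0 0 0 0 0.7; -0.0061 -0.0138 0 0 0 0 0.7; -0.0076 -0.0153 0 0 0 0 0.7; -0.0092 -0.0168 0 0 0 0 0.7; -0.0092 -0.0168 0 0 0 0 0.7'
python3 -c "
from h import *
meas()"
python3 -m inch '-0.0018 -0.0012 0 0 0 0 0.7; -0.0037 -0.0024 0 0 0 0 0.7; -0.0056 -0.0033 0 0 0 0 0.7; -0.0077 -0.0041 0 0 0 0 0.7; -0.0098 -0.0047 0 0 0 0 0.7; -0.0119 -0.0051 0 0 0 0 0.7; -0.0141 -0.0054 0 0 0 0 0.7; -0.0163 -0.0054 0 0 0 0 0.7; -0.0184 -0.0052 0 0 0 0 0.7; -0.0184 -0.0052 0 0 0 0 0.7'
python3 - <<'E'
from h import *
t,s=meas();crop(s,262,150,342,230,7.5,"s21.png")
E
```

```text
time: 26.4
ee_pos: [0.5038, 0.0322, 0.163]
tcp_rot: [0.707, 0.707, 0.002, -0.0]
ft_force: [2.9, 2.2, 8.6]
opening: 0.0187
t 26.4 p [0.5038 0.0322 0.163 ] yaw 89.99 zax [ 0.003  0.004 -1.   ] f [2.9 2.2 8.6] op 0.0187 q [ 0.32  0.25 -0.58  2.    0.16  0.94 -0.34]
dial top (3.31, 178.0, 215.0) scene (3.31, 151.0, 220.0)
time: 27.75
ee_pos: [0.4986, 0.0141, 0.163]
tcp_rot: [0.707, 0.707, 0.003, -0.0]
ft_force: [2.0, 3.9, 8.6]
opening: 0.0183
t 27.75 p [0.4986 0.0141 0.163 ] yaw 90.0 zax [ 0.003  0.004 -1.   ] f [2.  3.9 8.6] op 0.0183 q [ 0.36  0.23 -0.58  2.01  0.15  0.93 -0.3 ]
dial top (3.94, 181.0, 214.0) scene (3.94, 156.0, 221.0)
```

View pics/s21.png

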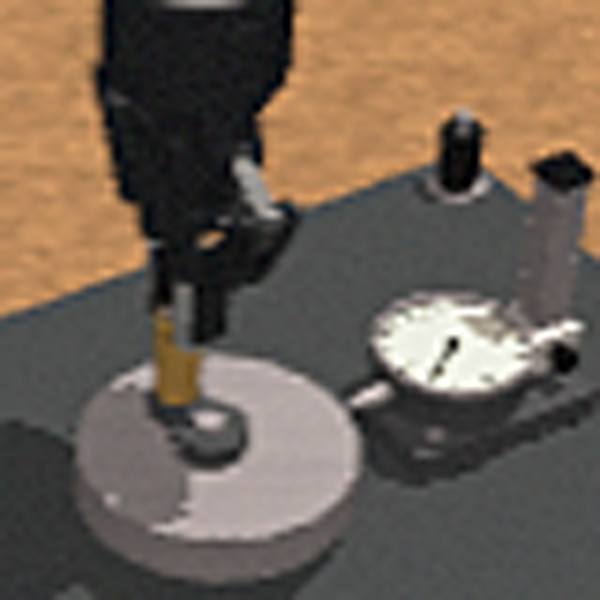

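```bash
python3 -m inch '-0.0022 0.0003 0 0 0 0 0.7; -0.0043 0.0008 0 0 0 0 0.7; -0.0064 0.0015 0 0 0 0 0.7; -0.0084 0.0024 0 0 0 0 0.7; -0.0103 0.0035 0 0 0 0 0.7; -0.0121 0.0047 0 0 0 0 0.7; -0.0138 0.0061 0 0 0 0 0.7; -0.0153 0.0076 0 0 0 0 0.7; -0.0168 0.0092 0 0 0 0 0.7; -0.0168 0.0092 0 0 0 0 0.7'
python3 -c "
from h import *
meas()"
python3 -m inch '-0.0012 0.0018 0 0 0 0 0.7; -0.0024 0.0037 0 0 0 0 0.7; -0.0033 0.0056 0 0 0 0 0.7; -0.0041 0.0077 0 0 0 0 0.7; -0.0047 0.0098 0 0 0 0 0.7; -0.0051 0.0119 0 0 0 0 0.7; -0.0054 0.0141 0 0 0 0 0.7; -0.0054 0.0163 0 0 0 0 0.7; -0.0052 0.0184 0 0 0 0 0.7; -0.0052 0.0184 0 0 0 0 0.7'
python3 - <<'E'
from h import *
t,s=meas();crop(s,262,150,342,230,7.5,"s22.png")
E
python3 -m inch '0.0003 0.0022 0 0 0 0 0.7; 0.0008 0.0043 0 0 0 0 0.7; 0.0015 0.0064 0 0 0 0 0.7; 0.0024 0.0084 0 0 0 0 0.7; 0.0035 0.0103 0 0 0 0 0.7; 0.0047 0.0121 0 0 0 0 0.7; 0.0061 0.0138 0 0 0 0 0.7; 0.0076 0.0153 0 0 0 0 0.7; 0.0092 0.0168 0 0 0 0 0.7; 0.0092 0.0168 0 0 0 0 0.7'
python3 - <<'E'
from h import *
t,s=meas();crop(s,262,150,342,230,7.5,"s23.png")
E
```

```text
time: 29.1
ee_pos: [0.5076, -0.0025, 0.163]
tcp_rot: [0.707, 0.707, 0.002, -0.001]
ft_force: [0.2, 3.4, 10.5]
opening: 0.0182
t 29.1 p [ 0.5076 -0.0025  0.163 ] yaw 90.01 zax [ 0.002  0.004 -1.   ] f [ 0.2  3.4 10.5] op 0.0182 q [ 0.38  0.25 -0.56  2.    0.16  0.94 -0.27]
dial top (4.08, 175.0, 215.0) scene (4.05, 162.0, 221.0)
time: 30.45
ee_pos: [0.5256, -0.0082, 0.1629]
tcp_rot: [0.707, 0.707, 0.002, -0.001]
ft_force: [-2.5, 1.6, 12.1]
opening: 0.0187
t 30.45 p [ 0.5256 -0.0082  0.1629] yaw 89.99 zax [ 0.002  0.004 -1.   ] f [-2.5  1.6 12.1] op 0.0187 q [ 0.37  0.28 -0.55  1.96  0.17  0.95 -0.27]
dial top (3.59, 179.0, 214.0) scene (3.59, 174.0, 222.0)
time: 31.8
ee_pos: [0.5425, 0.0003, 0.163]
tcp_rot: [0.707, 0.707, 0.002, -0.0]
ft_force: [-1.5, -2.1, 11.7]
opening: 0.0184
t 31.8 p [5.425e-01 3.000e-04 1.630e-01] yaw 89.96 zax [ 0.002  0.003 -1.   ] f [-1.5 -2.1 11.7] op 0.0184 q [ 0.35  0.31 -0.55  1.92  0.19  0.96 -0.29]
dial top (2.86, 181.0, 214.0) scene (2.88, 156.0, 220.0)
```

View pics/s23.png

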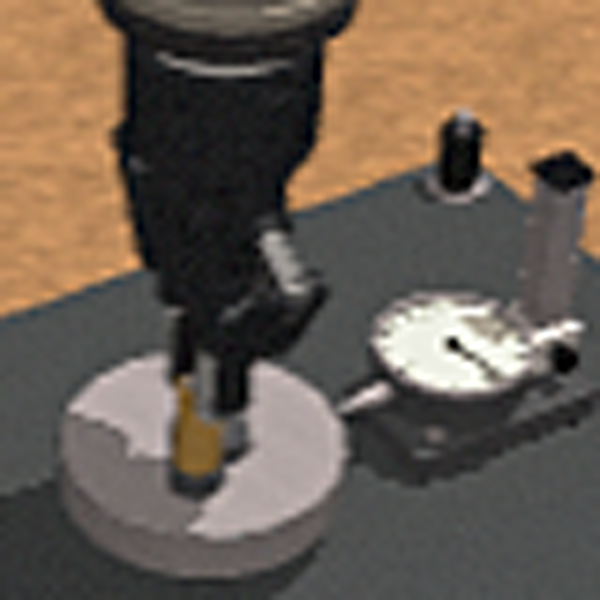

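```bash
python3 - <<'E'
from h import *
P=np.array([[.5427,.0005],[.5485,.0184],[.5392,.0362],[.5205,.0416],[.5038,.0322],[.4986,.0141],[.5076,-.0025],[.5256,-.0082],[.5425,.0003]])
r=np.array([2.86,2.225,2.1,2.555,3.31,3.94,4.07,3.59,2.87])
c,R_=circ(P);print(c,R_)
a=np.unwrap(np.arctan2(*(P-c).T[::-1]));print(np.degrees(a).round(1))
A=np.c_[np.ones(9),np.cos(a),np.sin(a)];k=np.linalg.lstsq(A,r,rcond=None)[0]
print(k,np.hypot(k[1],k[2]),"peak pin angle",np.degrees(np.arctan2(k[2],k[1]))%360,(A@k-r).round(2))
E
```

```text
[0.52353881 0.01672791] 0.025045093149314416
[-40.3   3.8  51.2  97.  141.9 186.  230.3 274.7 319.1]
[ 3.06997574 -0.80179257 -0.61286975] 1.0091980267181015 peak pin angle 217.3933716656701 [-0.01  0.   -0.01  0.    0.01 -0.01 -0.02  0.02 -0.  ]
```

```bash
python3 - <<'E'
import numpy as np
f=lambda a:np.round(25*np.array([np.sin(np.radians(a)),np.cos(np.radians(a))]),1)
for a0,L in((-38.5,np.arange(-43.5,-94,-5)),(-93.5,np.r_[np.arange(-98.5,-139,-5),-141,-142])):
    print('; '.join("%.4f %.4f 0 0 0 0 0.7"%tuple((f(a)-f(a0))/1000) for a in L))
E
```

```text
-0.0016 -0.0015 0 0 0 0 0.7; -0.0031 -0.0030 0 0 0 0 0.7; -0.0045 -0.0047 0 0 0 0 0.7; -0.0057 -0.0065 0 0 0 0 0.7; -0.0068 -0.0084 0 0 0 0 0.7; -0.0077 -0.0104 0 0 0 0 0.7; -0.0084 -0.0125 0 0 0 0 0.7; -0.0089 -0.0146 0 0 0 0 0.7; -0.0092 -0.0168 0 0 0 0 0.7; -0.0094 -0.0189 0 0 0 0 0.7; -0.0094 -0.0211 0 0 0 0 0.7
0.0003 -0.0022 0 0 0 0 0.7; 0.0007 -0.0043 0 0 0 0 0.7; 0.0013 -0.0064 0 0 0 0 0.7; 0.0021 -0.0085 0 0 0 0 0.7; 0.0030 -0.0104 0 0 0 0 0.7; 0.0042 -0.0123 0 0 0 0 0.7; 0.0054 -0.0141 0 0 0 0 0.7; 0.0069 -0.0157 0 0 0 0 0.7; 0.0084 -0.0172 0 0 0 0 0.7; 0.0093 -0.0179 0 0 0 0 0.7; 0.0096 -0.0182 0 0 0 0 0.7
```

```bash
python3 -m inch '-0.0016 -0.0015 0 0 0 0 0.7; -0.0031 -0.0030 0 0 0 0 0.7; -0.0045 -0.0047 0 0 0 0 0.7; -0.0057 -0.0065 0 0 0 0 0.7; -0.0068 -0.0084 0 0 0 0 0.7; -0.0077 -0.0104 0 0 0 0 0.7; -0.0084 -0.0125 0 0 0 0 0.7; -0.0089 -0.0146 0 0 0 0 0.7; -0.0092 -0.0168 0 0 0 0 0.7; -0.0094 -0.0189 0 0 0 0 0.7; -0.0094 -0.0211 0 0 0 0 0.7'
python3 -m inch '0.0003 -0.0022 0 0 0 0 0.7; 0.0007 -0.0043 0 0 0 0 0.7; 0.0013 -0.0064 0 0 0 0 0.7; 0.0021 -0.0085 0 0 0 0 0.7; 0.0030 -0.0104 0 0 0 0 0.7; 0.0042 -0.0123 0 0 0 0 0.7; 0.0054 -0.0141 0 0 0 0 0.7; 0.0069 -0.0157 0 0 0 0 0.7; 0.0084 -0.0172 0 0 0 0 0.7; 0.0093 -0.0179 0 0 0 0 0.7; 0.0096 -0.0182 0 0 0 0 0.7; 0.0096 -0.0182 0 0 0 0 0.7'
python3 - <<'E'
from h import *
meas(); p=readout.read_state()["ee_pos"]; print(np.degrees(np.arctan2(p[1]-.01673,p[0]-.52354))%360)
E
```

```text
time: 33.28
ee_pos: [0.5225, -0.0083, 0.1631]
tcp_rot: [0.707, 0.707, 0.003, -0.0]
ft_force: [7.1, 2.0, 5.2]
opening: 0.0185
time: 34.78
ee_pos: [0.5043, 0.0007, 0.1631]
tcp_rot: [0.707, 0.707, 0.003, 0.0]
ft_force: [6.9, -0.7, 6.0]
opening: 0.0187
t 34.77 p [0.5043 0.0007 0.1631] yaw 89.97 zax [ 0.004  0.003 -1.   ] f [ 6.9 -0.7  6. ] op 0.0187 q [ 0.37  0.24 -0.57  2.    0.16  0.93 -0.28]
dial top (4.12, 175.0, 215.0) scene (4.06, 160.0, 221.0)
219.8568911207061
```

```bash
python3 -m inch '0.0004 -0.0003 0 0 0 0 0.7;0.0009 -0.0008 0 0 0 0 0.7;0.0009 -0.0008 0 0 0 0 0.7;0.0008 0 0 0 0 0 0.7;0.0008 0.0004 0 0 0 0 0.7;0.0008 0.0004 0 0 0 0 0.7'
python3 - <<'E'
from h import *
meas(); p=readout.read_state()["ee_pos"]; print(np.degrees(np.arctan2(p[1]-.01673,p[0]-.52354))%360)
E
```

```text
time: 35.62
ee_pos: [0.5039, 0.0016, 0.163]
tcp_rot: [0.707, 0.707, 0.002, -0.0]
ft_force: [-0.5, 0.0, 10.4]
opening: 0.0183
t 35.62 p [0.5039 0.0016 0.163 ] yaw 89.97 zax [ 0.002  0.003 -1.   ] f [-0.5  0.  10.4] op 0.0183 q [ 0.37  0.24 -0.57  2.    0.16  0.94 -0.28]
dial top (4.11, 176.0, 215.0) scene (4.06, 159.0, 221.0)
217.5829485387363
```

Pin at 217.6° against a fitted peak of 217.4°, with side force near 0. Next I release, lift and check.

```bash
python3 -m inch '0 0 0 0 0 0 0.4;0 0 0 0 0 0 0.2;0 0 0 0 0 0 -0.1;0 0 0 0 0 0 -0.4;0 0 -0.02 0 0 0 -0.5;0 0 -0.06 0 0 0 -0.5;0 0 -0.11 0 0 0 -0.5;-0.05 0 -0.15 0 0 0 -0.5;-0.1 0 -0.2 0 0 0 -0.5;-0.15 0 -0.2 0 0 0 -0.5;-0.2 0 -0.2 0 0 0 -0.5;-0.25 0 -0.2 0 0 0 -0.5'
python3 - <<'E'
from h import *
t,s=meas();crop(s,262,150,342,230,7.5,"s24.png");crop(t,190,160,300,240,7,"t24.png");cv2.imwrite("pics/s24f.png",s["img"][:,:,::-1])
E
```

```text
time: 37.22
ee_pos: [0.5028, -0.2508, 0.3617]
tcp_rot: [0.707, 0.707, 0.002, -0.001]
ft_force: [0.3, -0.2, -0.0]
opening: 0.0642
t 37.23 p [ 0.5028 -0.2508  0.3617] yaw 89.97 zax [ 0.002  0.003 -1.   ] f [ 0.3 -0.2 -0. ] op 0.0642 q [ 0.68  0.16 -0.38  1.63  0.06  1.36  0.29]
dial top (4.11, 177.0, 217.0) scene (4.06, 159.0, 221.0)
```

View pics/t24.png

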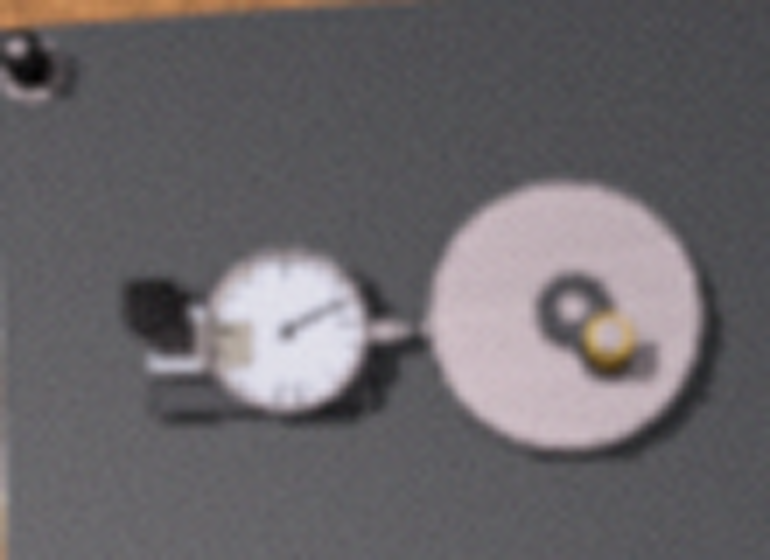

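View pics/s24f.png

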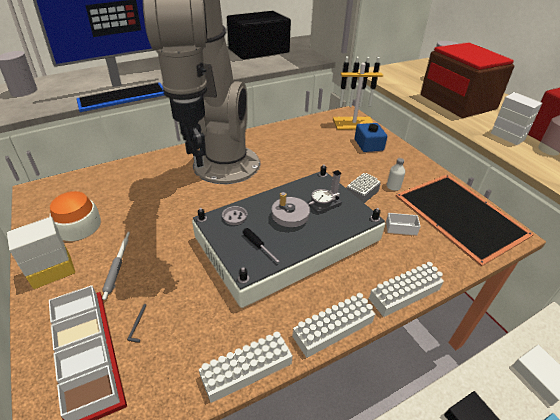

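```bash
python3 -c "
from rig import job
print(job.hand_in())"
```

```text
the job is handed in; nothing more can be done
None
```

The high spot is found and left facing the gauge. I handed the job in at about 37 s of the 70 s allowed, with the gripper open and clear of everything.

- **Gauge stand:** I gripped it by the column and slid it until the plunger was pressed to about mid-travel (3.03 rad). The pictures then showed it aimed about 2–3 mm to one side of the shaft. I gripped the column again and shifted it about 3 mm, and the dial read 2.85 rad after I let go.
- **Finding the high spot:** I turned the drive by its pin through a full turn in 45° steps. The dial came back to 2.86 rad at the end. Readings followed a clean sine: mean 3.07 rad, swing ±1.01 rad, high spot at pin angle 217.4°.
- **Leaving it there:** I turned the pin back to 217.6° and eased off the side force before letting go. After I backed the arm away, the dial still read 4.06–4.11 rad, matching the fitted peak of 4.08.

Some checks disagreed or were less certain:
- **Aim at the shaft:** the arm's own position readings put the plunger line within about 0.5 mm of the shaft. The top camera gave about 1 mm off, and the stand's angle is known only to about 1°.
- **Swing size:** the fitted swing is 3.36 mm, against the stated 3.5 mm.
- **Early touch on the pin:** I gripped the pin once, without turning it, before the stand correction. The full turn came after the stand was finally placed.

In the final picture the other loose items looked undisturbed, but I did not measure them.

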